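# Reset the guarded over-temperature selector of a dry-block heater

## Task

On the block heater, lift the spring-closed clear hood off the over-temperature selector and leave it propped open on its drop-in stay. Then push the selector knob in and, keeping it pushed in, turn it clockwise two notches from the first notch to the third, and let it spring back up locked in that notch, the hood still standing on its stay. Do not let the hood snap shut, do not force the knob against its notches or jam it down hard on its seat, and leave everything else on the bench as it stands.

Things in the scene. Friction and masses are not known exactly. Their poses are not given: they have to be found in the camera images.
- heater: Dry-block heater, a casing 280 mm deep (x), 340 mm wide (y), fixed. Origin: centre of its underside; its sloped front (-x) faces the robot, +y is its left, z up. Its flat top, the deck, is 100 mm above the bench. At the rear of the deck (x +55 to +135 mm) a heating block with capped tubes rises to 38 mm above the deck. Hooded selector on the front half, its axis at x -30, y 0 mm.
- hood (a joint): Opening angle of the hood, rad, 0 closed. A spring closes it at every angle (0.12 N m closed, 0.18 N m wide open): let go, it snaps shut unless it stands on its stay. Opened to about 1.88 the stay drops in; let back, the hood then stands on it at about 1.76. Stop at 2.05.
- hood_hinge (a point): Middle of the hood's hinge pin, 4 mm above the deck, 43 mm left (+y) of the selector's axis; its x axis is the hinge line. The hood: a clear box with grey frame, 110 (x) x 84 (y) mm, top 51 mm above the deck, 110 g, hinged along its left lower edge: its right edge swings up and over to the left. Standing open it reaches 88 mm above the deck, 55 mm and more left of the selector's axis.
- hood_pull (a point): Grasp point on the finger pull: an upright fin on the hood's top, middle of the right edge, 10 mm thick (along the hinge line), 26 mm wide (y), 34 mm tall; the point lies mid-thickness, 22 mm above the hood's top face. Closed it is 71 mm right of and 69 mm above the hinge pin; it circles the pin at 99 mm radius. Pinched across its thickness it can turn between the pads as the hood swings.
- stay_foot (a point): Centre of the foot (7 mm thick) of the stay: a steel rod 80 mm long pivoted on the hood's rear side, 60 mm behind (+x) the selector's axis. By its own weight the foot trails along a rail on the deck, a steel strip 10 mm wide, 6 mm high, along y. With the hood open far enough the foot runs off the rail's left end and drops 6 mm to the deck; let back, it butts on that end and props the hood.
- stay_seat (a point): Fixed point on the heater where the centre of the stay's foot comes to stand: against the left end of the rail, 3.5 mm above the deck. Its axes are the heater's.
- selector_grip (a point): Grasp point of the black selector knob, on its vertical axis, 31 mm above the deck with the knob up. A flange 48 mm across (top 17 mm above the deck) carries an upright grip bar 14 mm thick, 44 mm long, 24 mm tall. Fingertips astride the bar may rest on the flange. The bar lies, at selector = 0, along the heater's +x turned 55 degrees clockwise (from above), and turns with the knob.
- selector (a joint): Turn of the knob, rad, clockwise from above positive. Notches: first 0, second 0.611, third 1.222, fourth 1.833 (1 to 4 pips on the collar's rim). Play in a notch about 0.1 each way; friction 0.06 N m. Knob up: its lug is locked between two teeth of the collar. Let go between notches it stays caught down under a tooth.
- press (a joint): How far the knob is pushed in, m; 0 is up (locked). The spring takes 2 N to start and 2 N more per mm. Pushed in more than 3.9 mm (10 N) the lug passes under the teeth and the knob turns; at 4.5 mm (11 N) it bottoms on its hard seat.
- collar: Fixed toothed aluminium collar around the knob, 74 mm across, 10 mm high, with the knob's seat. Origin on the selector's axis at deck height. The knob must not bear on its teeth or seat with more than 15 N beyond the spring's force.
- jar: Small sample jar, 34 mm across, 45 mm tall, standing on the front right corner of the heater's deck. Origin under its centre.
- beaker: Glass beaker, 68 mm across, 90 mm tall, on the bench to the right of the heater. Origin under its centre.
- bottle_a: Clear bottle with cap, 68 mm across, 150 mm tall, on the bench to the left of the heater. Origin under its centre.
- bottle_b: Clear bottle with cap, 56 mm across, 120 mm tall, on the right of the bench. Origin under its centre.
- tip_box: Pipette-tip box, 125 x 85 x 80 mm, on the left of the bench. Origin under its centre.
- spatula: Thin steel micro-spatula, about 190 mm long, lying on the right of the bench. Origin under its centre.

How it is judged:
By the outcome, as a careful person would: the job done as asked, in the order asked, and still so for the second after the job is handed in, with the robot touching nothing.
It also fails if it takes over 72 s, if anything falls off the work surface, if the arm or the gripper's body presses on something with over 40 N, if the wrist force passes 120 N, or if a joint passes its speed limit or range.

## Robot

A 6-joint arm with a two-finger parallel gripper is mounted at the origin on the work surface. World frame = base frame: x ahead of the robot, y to its left, z up, the work surface at z = 0. Lengths are in mm, angles in rad, forces in N, time in s.
With the tool pointing down it reaches from about 275 to 1000 mm from the base axis. Payload 8.4 kg.
Tool frame: the origin (TCP) lies midway between the tips of the shut fingers; the grasp point (between the pads) lies 19 mm behind it; z points along the fingers, y is the direction in which the jaws open and shut (so a half turn about z gives the same grasp; the last joint's range is limited). The gripper opens to 85 mm and grips with 20 to 120 N. Pads are 22 mm wide; open, the fingers measure 114 mm over their backs; the gripper's body (76 mm by 85 mm) begins 54 mm behind the grasp point. The pads swing forward as they close: fully open they stand 13 mm farther back than shut.
Start: joints at [-1.118, 0.353, 1.633, -0, 1.155, -0.002], TCP at [274.551, -561.471, 205.481] pointing down, gripper open.
Joint ranges: [-2.63, 2.63], [-0.92, 2.1], [0.06, 2.66], [-1.3, 4.44], [0, 2.69], [-3.02, 3.02]. Speed limits (rad/s): [2.22, 2.22, 2.79, 3.14, 3.14, 3.14].

## Interface

Orientations are given as [roll, pitch, yaw] about the fixed x, y, z axes, in that order (R = Rz(yaw) Ry(pitch) Rx(roll)).
In Python, from rig import r gives the robot as it stands. The module is installed in compiled form; this text tells all that it offers.
- The arm moves only by the tool drive_tool, never from a script. Its argument "moves" is a list of rows, each a list of 3 entries, a list of its own where there are three numbers: the closure, from 0 (fully open) to 1 (shut), then the shift along the tool's x, y, z in cm, then the turn about the tool's z in degrees. In form: [[claw, [dx, dy, dz], roll], ...]. A call has 1 to 12 rows; each row is the pose to reach, as a shift and turn from the pose measured when the call began, along the tool's axes at that moment; what a row does not reach only later rows make up. A row lasts 1/8 s, in which the tool goes at most 62.5 mm and 10.7 degrees, less where a joint would pass 70% of its speed; a pose out of reach is approached as far as the arm can. A call with a gripper value outside its range is refused whole. The fingers move at their own pace and stop on an object; "grip_force" is the grip in N (left out, the last holds). Time passes only in rows, so rows that repeat a pose let the fingers close. It gives the time, the measured TCP pose, the force and the opening at its end, in the units of the state.
- r.sense(): the state, without advancing time (a new reading comes with each control period).
- r.grab_frame(name): name is "side" or "top" or "wrist"; returns a dict with "color" (384x512x3 uint8, red, green, blue), "fx", "fy", "cx", "cy" (pixels), "D" ([k1, k2, p1, p2, k3] as OpenCV has them; the pictures are not rectified), "pose" (4x4, takes a point from camera to world coordinates); the wrist camera has in their place "hand_eye" (4x4, takes a point from camera to tool coordinates, whose origin is the TCP and whose axes are the flange's). Camera axes: x right, y up, looking along -z (the intrinsics and any distortion apply to the point x, -y, -z); pixel columns grow to the right and rows downward; lengths in mm; the calibration is good to about 2 mm. A picture is of the moment at which its call begins: read the wrist's pose just before it. There is no depth.
- r.sign_off(): hands the job in, once; it reports no verdict.
Trained networks look in the newest picture that a camera, given by its name, has taken for a name from the list of things; names that differ only in an ending like _2 or _b are one class to them, and where a whole thing is asked for, a point or a joint stands for the part that bears it (a point fixed in the world has none). Each returns a list of dicts, best first, with "score" (0 to 1); they miss things now and then, are a little off and sometimes report something else, mostly with a low value. They report only what shows in the picture. A call takes as long as a camera call.
- r.outline_of(thing, camera): "mask" (384x512 bool, what is visible of it) and "at" ([column, row] in pixels, amid what is visible of it).
- r.spot_point(thing, camera): "at" ([column, row] in pixels: a listed point, or the origin of a listed thing).
The state is a dict: "clock": time; "qpos": joint angles; "qvel": joint speeds; "joint_efforts": joint torques, N m; "eef_pos": TCP position; "tcp_rot": TCP orientation; "contact_force": force on the tool from outside, world axes, zero at the start; "wrist_torque": the same for the moment, N m; "opening": opening from 0.0 (shut) to 1.0 (fully open).
Only numpy, scipy, OpenCV 4.12 (cv2) and the standard library are available. Lean on these libraries where they do the work, as an engineer would, in place of code of your own. Each camera call takes 0.05 s, during which the arm holds its last target.

## Working session

There is one attempt and no reset: what is moved stays moved. The work goes in short steps, Python scripts to look and compute and a tool call to move; the robot and the scene stay as the last step left them, time stands still between calls to the robot, and variables do not carry over. Pictures are saved under pics/ and viewed, and the job is handed in when it is done.

Besides the shell and the picture viewer there is one more tool, called after "Request:" as name([rows], argument=value, ...), one row to a line, values as JSON. drive_tool: Moves the arm, as the interface text tells. Its arguments: {"type":"object","properties":{"moves":{"type":"array"},"grip_force":{"type":"number"}},"required":["moves"]}

```bash
mkdir -p pics; cat > h.py <<'E'
import numpy as np, cv2
from rig import r
from scipy.spatial.transform import Rotation as R
def save(f,n): cv2.imwrite(f'pics/{n}.png',cv2.cvtColor(f['color'],cv2.COLOR_RGB2BGR))
def K(f): return np.array([[f['fx'],0,f['cx']],[0,f['fy'],f['cy']],[0,0,1.]])
def tool():
    s=r.sense(); T=np.eye(4); T[:3,:3]=R.from_euler('xyz',s['tcp_rot']).as_matrix(); T[:3,3]=s['eef_pos']; return T
def pose(f,T=None): return np.array(f['pose']) if 'pose' in f else T@np.array(f['hand_eye'])
def ray(f,px,P):
    u=cv2.undistortPoints(np.array([[px]],float),K(f),np.array(f['D'],float))[0,0]
    d=P[:3,:3]@np.array([u[0],-u[1],-1]); return P[:3,3],d/np.linalg.norm(d)
def atz(f,px,P,z):
    o,d=ray(f,px,P); return o+d*(z-o[2])/d[2]
def proj(f,P,X):
    c=np.linalg.inv(P)@np.append(X,1); c=c[:3]*[1,-1,-1]
    return cv2.projectPoints(c.reshape(1,1,3),np.zeros(3),np.zeros(3),K(f),np.array(f['D'],float))[0].ravel()
def tri(rs):
    A=np.zeros((3,3));b=np.zeros(3)
    for o,d in rs:
        M=np.eye(3)-np.outer(d,d);A+=M;b+=M@o
    X=np.linalg.solve(A,b); return X,[np.linalg.norm((np.eye(3)-np.outer(d,d))@(X-o)) for o,d in rs]
E
python3 - <<'E'
from h import *
s=r.sense();print(s)
T=tool()
F={n:r.grab_frame(n) for n in('side','top','wrist')}
for n,f in F.items(): save(f,n+'0'); print(n,f['fx'],f['cx'],f['D'],pose(f,T).round(2).tolist())
for t in['hood_hinge','hood_pull','stay_foot','stay_seat','selector_grip','collar','heater','jar']:
    rs=[]
    for n in('side','top','wrist'):
        q=r.spot_point(t,n)
        print(t,n,[(np.round(a['at'],1).tolist(),round(a['score'],2)) for a in q[:2]])
        if q and q[0]['score']>.4: rs.append(ray(F[n],q[0]['at'],pose(F[n],T)))
    if len(rs)>1: print('   ',[np.round(x,1).tolist() for x in tri(rs)])
E
```

```text
{'clock': 0.0, 'qpos': array([-1.11840221e+00,  3.53689386e-01,  1.63412795e+00,  2.84353737e-05,
        1.15519194e+00, -2.40598786e-03]), 'qvel': array([-0.00063674,  0.00048251, -0.00110869, -0.00110482,  0.00115544,
        0.00084089]), 'joint_efforts': array([ 1.62661243e-03, -6.05239391e+01, -3.42075098e+01,  4.11773053e-04,
        9.22685053e-03, -4.30575665e-05]), 'eef_pos': array([ 274.33452651, -561.00778087,  204.73859709]), 'tcp_rot': array([-3.14017610e+00, -2.94067349e-05,  4.54788584e-01]), 'contact_force': array([-0.15329653, -0.01711135, -0.71453655]), 'wrist_torque': array([-0.00042578, -0.00444426, -0.01478887]), 'opening': 0.9967976421151258}
side 490.3239990120839 255.87157944005432 [-0.2069441  0.         0.         0.         0.       ] [[-0.9, 0.34, -0.28, 186.76], [-0.44, -0.7, 0.57, 740.28], [-0.01, 0.63, 0.77, 1146.37], [0.0, 0.0, 0.0, 1.0]]
top 357.15659280262776 256.42781051613423 [0.0316755 0.        0.        0.        0.       ] [[0.01, 0.98, -0.19, 371.43], [-1.0, 0.0, -0.01, -20.54], [-0.01, 0.19, 0.98, 1188.77], [0.0, 0.0, 0.0, 1.0]]
wrist 330.93
[... 220 characters left out ...]
5.3, 241.4], 0.61)]
hood_hinge top []
hood_hinge wrist []
hood_pull side [([267.1, 203.3], 0.72)]
hood_pull top [([232.2, 209.7], 0.6)]
hood_pull wrist []
    [[497.7, 59.8, 180.9], [0.4, 0.4]]
stay_foot side [([266.4, 191.3], 0.44)]
stay_foot top [([266.1, 193.6], 0.47)]
stay_foot wrist []
    [[552.9, -39.4, 92.0], [6.4, 6.4]]
stay_seat side []
stay_seat top [([262.9, 195.2], 0.65)]
stay_seat wrist []
selector_grip side []
selector_grip top []
selector_grip wrist []
collar side []
collar top []
collar wrist []
heater side [([254.3, 242.6], 0.57)]
heater top [([230.1, 202.7], 0.72)]
heater wrist []
    [[534.6, 79.0, 8.6], [7.8, 7.8]]
jar side []
jar top [([277.0, 223.8], 0.5)]
jar wrist []
```

View pics/side0.png

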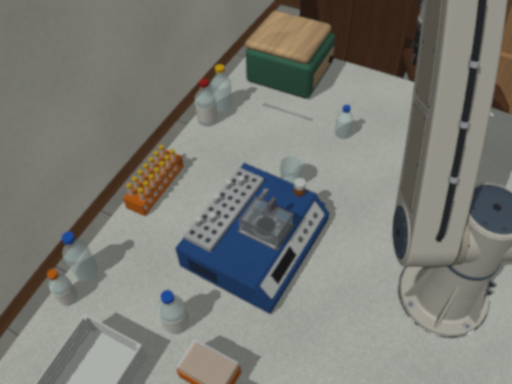

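View pics/top0.png

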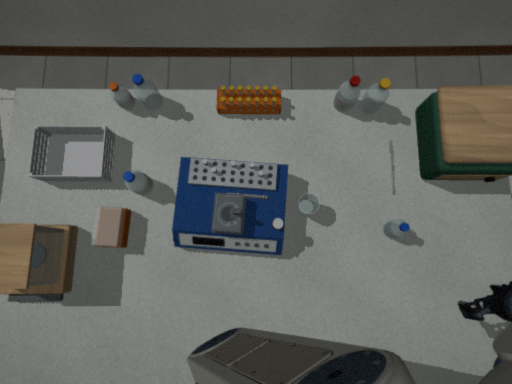

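```bash
python3 - <<'E'
from h import *
T=cv2.imread('pics/top0.png'); c=T[145:265,165:320]; cv2.imwrite('pics/tc.png',cv2.resize(c,None,fx=5,fy=5,interpolation=2))
T=cv2.imread('pics/side0.png'); c=T[155:315,170:340]; cv2.imwrite('pics/sc.png',cv2.resize(c,None,fx=3.7,fy=3.7,interpolation=2))
f=r.grab_frame('top'); q=r.outline_of('heater','top'); m=q[0]['mask'].astype(np.uint8)
print(q[0]['score'],cv2.minAreaRect(cv2.findNonZero(m)))
b=cv2.boxPoints(cv2.minAreaRect(cv2.findNonZero(m)));print(b)
for z in (0,100): print([atz(f,p,pose(f),z).round(0).tolist() for p in b])
E
```

```text
0.97 ((230.11924743652344, 205.50955200195312), (112.6002426147461, 91.82662200927734), 4.5739216804504395)
[[170.33707 246.78697]
 [177.65979 155.25279]
 [289.90143 164.23213]
 [282.5787  255.76631]]
[[397.0, 275.0, 0.0], [708.0, 266.0, 0.0], [677.0, -121.0, -0.0], [369.0, -93.0, 0.0]]
[[395.0, 250.0, 100.0], [680.0, 242.0, 100.0], [652.0, -112.0, 100.0], [370.0, -87.0, 100.0]]
```

View pics/tc.png

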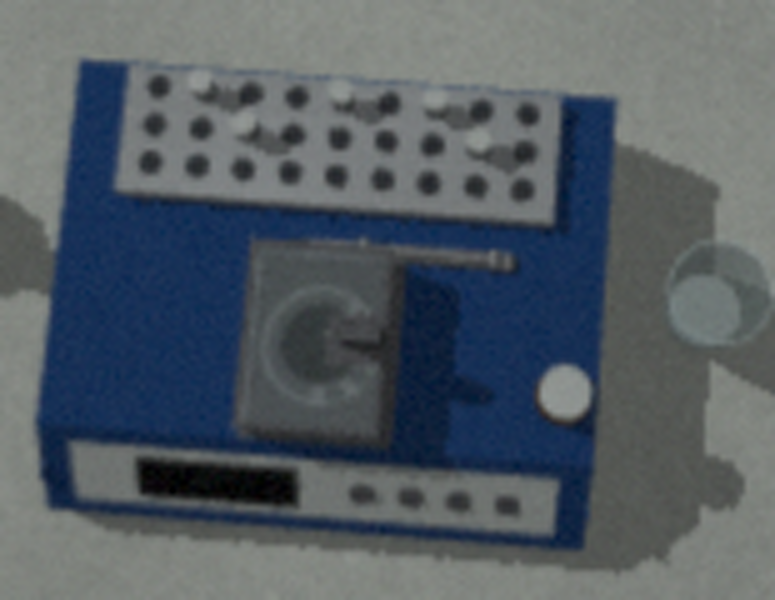

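View pics/sc.png

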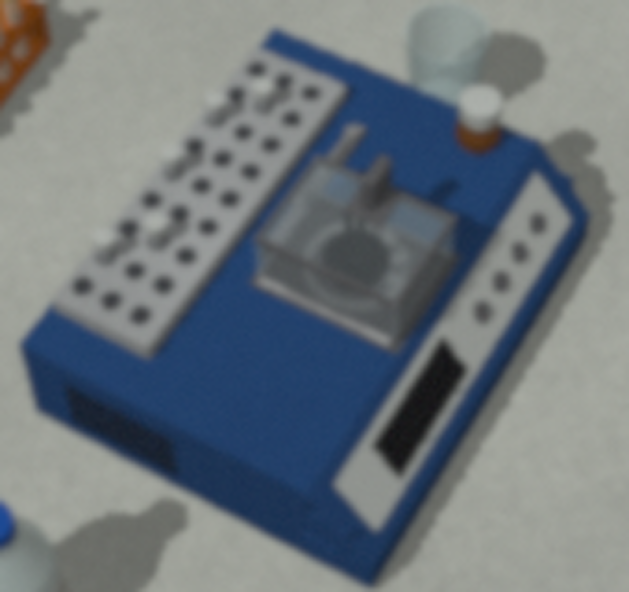

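```bash
python3 - <<'E'
from h import *
f=r.grab_frame('top');g=r.grab_frame('side')
tp={'RL':(82,62),'RR':(614,98),'FL':(42,420),'FR':(592,465)}
sp={'RL':(24,348),'RR':(275,30),'FL':(330,487),'FR':(543,150)}
for k in tp:
    a=np.array(tp[k])/5+[165,145]; b=np.array(sp[k])/3.7+[170,155]
    print(k,atz(f,a,pose(f),100).round(1),atz(g,b,pose(g),100).round(1),[np.round(x,1).tolist() for x in tri([ray(f,a,pose(f)),ray(g,b,pose(g))])])
E
```

```text
RL [672.7 229.4 100. ] [668.1 235.3 100. ] [[673.8, 231.0, 90.9], [1.5, 1.5]]
RR [ 650.4 -105.8  100. ] [ 646.1 -101.6  100. ] [[650.6, -106.7, 93.6], [1.5, 1.5]]
FL [447.8 243.6 100. ] [433.3 239.1 100. ] [[440.3, 241.3, 101.9], [7.5, 7.5]]
FR [422.2 -90.1 100. ] [412.9 -80.4 100. ] [[419.6, -91.9, 84.5], [3.4, 3.4]]
```

Request:
drive_tool([
  [0,[4,-4,-5],-6],
  [0,[8,-8,-9.5],-12],
  [0,[12,-12,-9.5],-20],
  [0,[16,-16,-9.5],-28],
  [0,[20,-20,-9.5],-36],
  [0,[24,-24,-9.5],-44],
  [0,[28,-28,-9.5],-52],
  [0,[33,-32,-9.5],-60],
  [0,[38,-37,-9.5],-60],
  [0,[44,-43,-9.5],-60],
  [0,[44,-43,-9.5],-60],
  [0,[44,-43,-9.5],-60],
])

```text
clock: 3.05
eef_pos: [481.3, 20.0, 300.4]
tcp_rot: [3.142, -0.0, 1.505]
contact_force: [-0.1, -1.0, -0.2]
opening: 1.002
```

```bash
cat > look.py <<'E'
from h import *
import sys
tag=sys.argv[1]; things=sys.argv[2].split(',')
cams=(sys.argv[3] if len(sys.argv)>3 else 'side,top,wrist').split(',')
s=r.sense();print(s['clock'],s['eef_pos'].round(1),s['tcp_rot'].round(4),s['contact_force'].round(1),round(s['opening'],3),s['qpos'].round(2))
T=tool();F={}
for n in cams: F[n]=r.grab_frame(n); save(F[n],n+tag)
for t in things:
    rs=[]
    for n in cams:
        q=r.spot_point(t,n)
        print(t,n,[(np.round(a['at'],1).tolist(),round(a['score'],2)) for a in q[:2]])
        if q and q[0]['score']>.4: rs.append(ray(F[n],q[0]['at'],pose(F[n],T)))
    if len(rs)>1: print('   ',[np.round(x,1).tolist() for x in tri(rs)])
    if rs: print('   last cam at z173/117/104:',[ (rs[-1][0]+rs[-1][1]*(z-rs[-1][0][2])/rs[-1][1][2]).round(1).tolist()[:2] for z in(173,117,104)])
E
python3 look.py 1 hood_pull,hood_hinge,stay_foot,stay_seat,selector_grip,collar,jar
```

```text
3.05 [481.3  20.  300.4] [ 3.1416e+00 -3.0000e-04  1.5054e+00] [-0.1 -1.  -0.2] 1.002 [0.04 0.04 1.81 0.   1.29 0.1 ]
hood_pull side [([270.1, 202.3], 0.8)]
hood_pull top [([236.9, 211.9], 0.87)]
hood_pull wrist [([264.1, 143.2], 0.96)]
    [[492.6, 47.5, 173.3], [2.6, 0.9, 1.9]]
   last cam at z173/117/104: [[490.7, 47.3], [491.4, 39.2], [491.6, 37.4]]
hood_hinge side [([254.6, 242.1], 0.81)]
hood_hinge top []
hood_hinge wrist []
   last cam at z173/117/104: [[477.6, 172.1], [494.3, 139.4], [498.2, 131.8]]
stay_foot side [([266.3, 189.8], 0.59)]
stay_foot top []
stay_foot wrist [([315.6, 196.9], 0.57)]
    [[542.7, -25.0, 117.3], [2.6, 2.6]]
   last cam at z173/117/104: [[535.9, -6.0], [545.2, -24.1], [547.3, -28.4]]
stay_seat side [([271.2, 203.3], 0.19)]
stay_seat top []
stay_seat wrist []
selector_grip side []
selector_grip top []
selector_grip wrist [([247.1, 236.2], 0.38)]
collar side []
collar top [([275.7, 224.7], 0.57)]
collar wrist []
   last cam at z173/117/104: [[456.0, -64.0], [460.7, -66.4], [461.8, -66.9]]
jar side [([297.4, 189.7], 0.48)]
jar top [([277.3, 225.7], 0.62)]
jar wrist [([247.4, 234.2], 0.82)]
    [[463.7, -70.5, 106.2], [3.4, 5.2, 2.4]]
   last cam at z173/117/104: [[469.5, -39.6], [466.2, -64.1], [465.5, -69.8]]
```

View pics/wrist1.png

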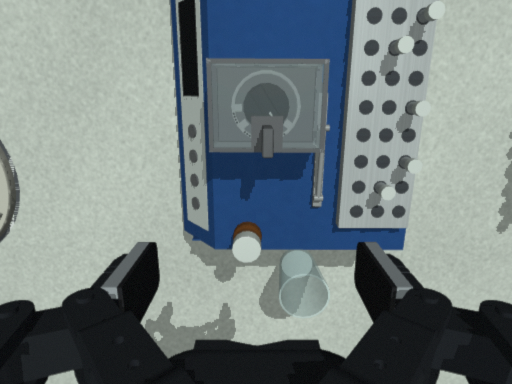

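Request:
drive_tool([
  [0.5,[2.8,0.75,3],0],
  [0.5,[2.8,0.75,6],0],
  [0.5,[2.8,0.75,9],0],
  [0.5,[2.8,0.75,9],0],
  [0.5,[2.8,0.75,9],0],
])

```text
clock: 4.88
eef_pos: [491.0, 45.6, 211.6]
tcp_rot: [3.14, -0.0, 1.502]
contact_force: [0.7, 0.4, 1.0]
opening: 0.502
```

```bash
python3 look.py 2 hood_pull,hood_hinge,stay_foot,selector_grip,collar wrist
```

```text
4.875 [491.   45.6 211.6] [ 3.1405e+00 -2.0000e-04  1.5020e+00] [0.7 0.4 1. ] 0.502 [ 0.09  0.14  1.9  -0.    1.1   0.16]
hood_pull wrist [([255.5, 204.3], 0.68)]
   last cam at z173/117/104: [[491.2, 45.7], [489.8, 26.9], [489.5, 22.5]]
hood_hinge wrist [([256.5, 91.2], 0.96)]
   last cam at z173/117/104: [[496.7, 117.0], [496.8, 117.5], [496.8, 117.6]]
stay_foot wrist []
selector_grip wrist []
collar wrist []
```

View pics/wrist2.png

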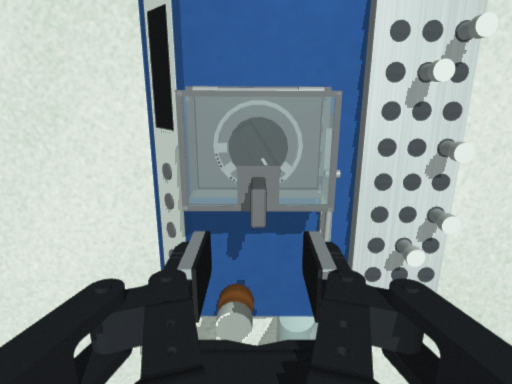

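Request:
drive_tool([
  [0.5,[0.07,0.04,2],0],
  [0.5,[0.07,0.04,4],0],
  [0.5,[0.07,0.04,5.3],0],
  [0.5,[0.07,0.04,5.3],0],
  [0.7,[0.07,0.04,5.3],0],
  [0.8,[0.07,0.04,5.3],0],
  [1,[0.07,0.04,5.3],0],
  [1,[0.07,0.04,5.3],0],
  [1,[0.07,0.04,5.3],0],
], grip_force=35)

```text
clock: 6.3
eef_pos: [491.8, 46.2, 158.9]
tcp_rot: [3.139, -0.0, 1.502]
contact_force: [-1.6, -0.8, 6.0]
opening: -0.0
```

```bash
python3 look.py 3 hood_pull,hood_hinge wrist,side
```

```text
6.3 [491.8  46.2 158.9] [ 3.1391e+00 -2.0000e-04  1.5021e+00] [-1.6 -0.8  6. ] -0.0 [ 0.09  0.2   1.96 -0.    0.98  0.16]
hood_pull wrist [([256.5, 237.3], 0.63)]
hood_pull side [([270.9, 201.1], 0.82)]
    [[492.6, 49.7, 180.8], [0.3, 0.3]]
   last cam at z173/117/104: [[494.9, 43.7], [512.7, 3.7], [516.8, -5.6]]
hood_hinge wrist [([258.0, 91.6], 0.89)]
hood_hinge side [([256.2, 241.0], 0.67)]
    [[499.5, 118.0, 89.3], [1.0, 1.0]]
   last cam at z173/117/104: [[475.6, 167.7], [492.2, 134.7], [496.0, 127.1]]
```

View pics/wrist3.png

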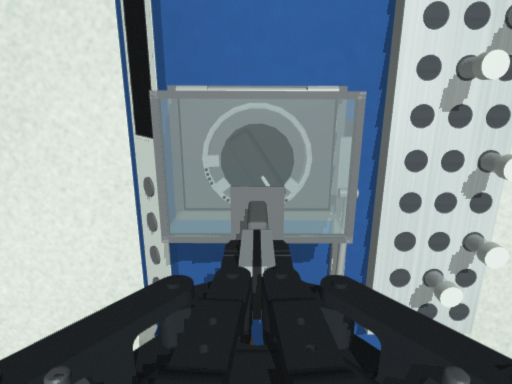

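```bash
python3 - <<'E'
from h import *
T=tool();f=r.grab_frame('wrist');P=pose(f,T)
img=cv2.cvtColor(f['color'],cv2.COLOR_RGB2BGR)
img=cv2.resize(img,None,fx=2,fy=2)
h=-0.067;Rz=R.from_euler('z',h).as_matrix()
H=np.array([496.6,117.5,104])
def pr(l): return tuple(np.round(2*proj(f,P,H+Rz@np.array(l))).astype(int))
for x in(-5,5):
  for y in(-84,-58):
    cv2.line(img,pr((x,y,47)),pr((x,y,81)),(0,255,0),1)
  for z in(47,81): cv2.line(img,pr((x,-84,z)),pr((x,-58,z)),(0,0,255) if z>50 else (255,0,0),1)
for a,b in(((-55,-84),(55,-84)),((55,-84),(55,0)),((55,0),(-55,0)),((-55,0),(-55,-84))):
    cv2.line(img,pr(a+(47,)),pr(b+(47,)),(0,255,255),1)
p=2*proj(f,P,T[:3,3]);print(p); cv2.circle(img,tuple(p.astype(int)),4,(255,0,255),-1)
cv2.imwrite('pics/ov.png',img[150:650,200:800])
E
```

```text
[509.93156278 454.23038423]
```

View pics/ov.png

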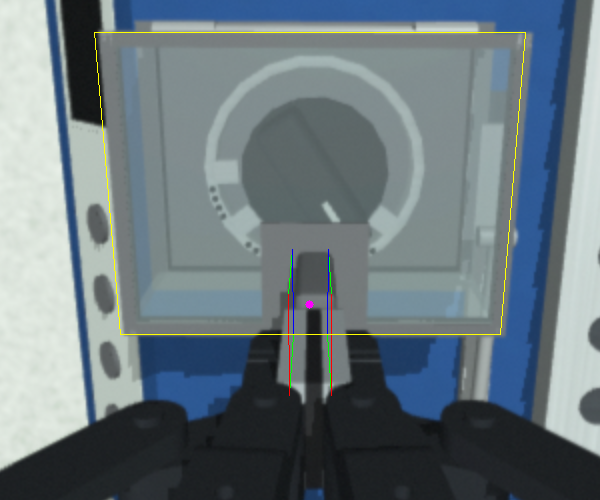

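```bash
python3 - <<'E'
from h import *
f=r.grab_frame('wrist')
T=np.eye(4);T[:3,:3]=R.from_euler('xyz',[3.1405,-.0002,1.502]).as_matrix();T[:3,3]=[491,45.6,211.6]
P=pose(f,T)
img=cv2.resize(cv2.imread('pics/wrist2.png'),None,fx=3,fy=3,interpolation=2)
raw=img.copy()
h=-0.067;Rz=R.from_euler('z',h).as_matrix()
H=np.array([496.6,117.5,104])
def pr(l): return tuple(np.round(3*proj(f,P,H+Rz@np.array(l))).astype(int))
for x in(-5,5):
  for y in(-84,-58):
    cv2.line(img,pr((x,y,47)),pr((x,y,81)),(0,255,0),1)
  for z in(47,81): cv2.line(img,pr((x,-84,z)),pr((x,-58,z)),(0,0,255) if z>50 else (255,0,0),1)
for a,b in(((-55,-84),(55,-84)),((55,-84),(55,0)),((55,0),(-55,0)),((-55,0),(-55,-84))):
    cv2.line(img,pr(a+(47,)),pr(b+(47,)),(0,255,255),1)
cv2.imwrite('pics/ov2.png',np.hstack([img[450:850,580:980],raw[450:850,580:980]]))
g=r.grab_frame('side');
im=cv2.cvtColor(g['color'],cv2.COLOR_RGB2BGR);cv2.imwrite('pics/sc3.png',cv2.resize(im[150:300,190:340],None,fx=4,fy=4,interpolation=2))
E
```

```text
(no output)
```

View pics/ov2.png

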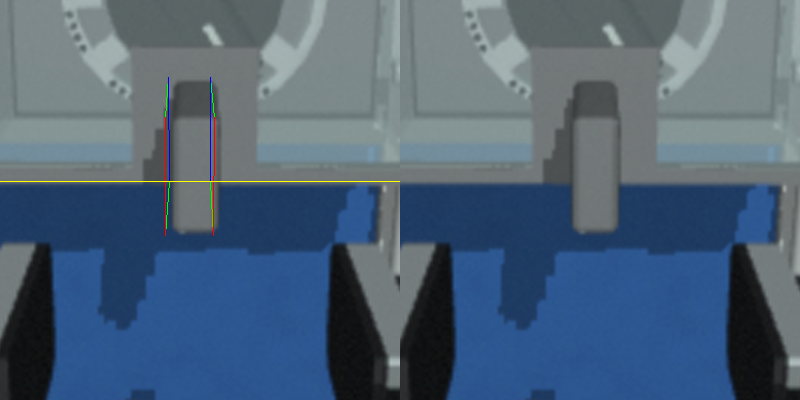

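View pics/sc3.png

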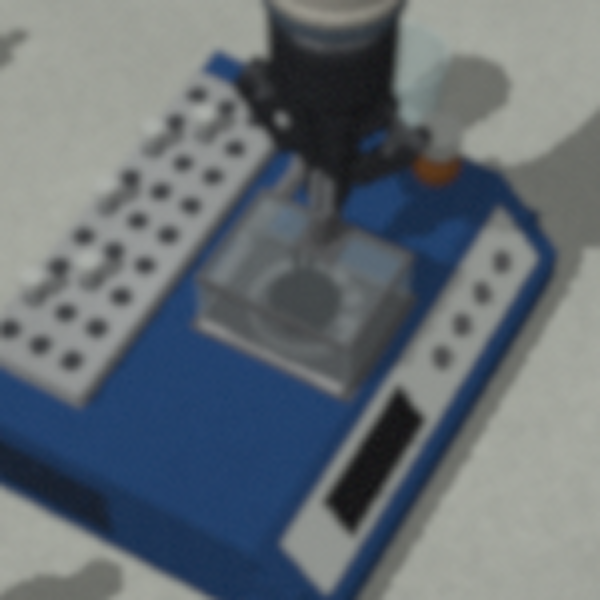

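```bash
python3 - <<'E'
import cv2
i=cv2.imread('pics/wrist3.png');cv2.imwrite('pics/w3z.png',cv2.resize(i[170:300,190:330],None,fx=5,fy=5,interpolation=2)[:600])
E
```

```text
(no output)
```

View pics/w3z.png

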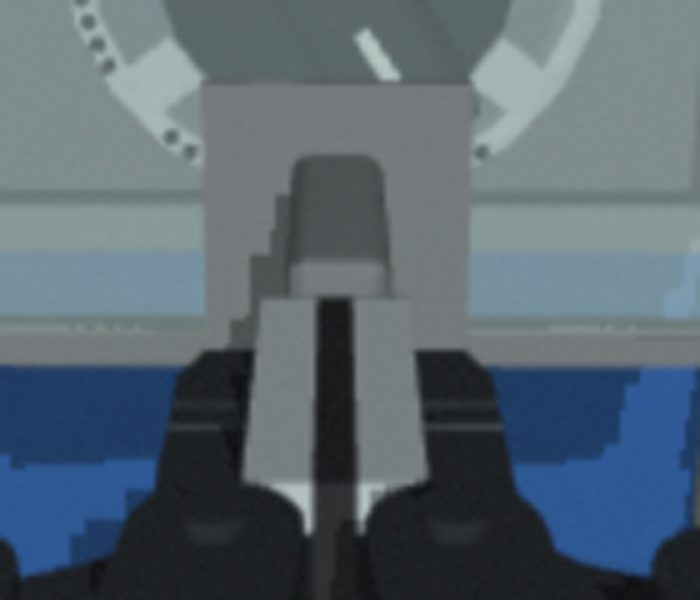

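```bash
python3 - <<'E'
from h import *
T=tool();g=r.grab_frame('side');P=pose(g)
s=r.sense();print(s['eef_pos'],s['contact_force'],s['wrist_torque'],s['opening'])
im=cv2.cvtColor(g['color'],cv2.COLOR_RGB2BGR);im=cv2.resize(im,None,fx=10,fy=10,interpolation=2)
raw=im.copy()
h=-0.067;Rz=R.from_euler('z',h).as_matrix();H=np.array([496.6,117.5,104])
def pr(X): return tuple(np.round(10*proj(g,P,X)).astype(int))
L=lambda l:H+Rz@np.array(l)
for x in(-5,5):
  for y in(-84,-58): cv2.line(im,pr(L((x,y,47))),pr(L((x,y,81))),(0,255,0),1)
  for z in(47,81): cv2.line(im,pr(L((x,-84,z))),pr(L((x,-58,z))),(0,0,255) if z>50 else (255,0,0),1)
for k in(0,10,20,30,40,50): 
  cv2.circle(im,pr(T[:3,3]+[0,0,k]),3,(255,0,255),-1)
c=pr(H+[-5,-70,60])
o=np.hstack([a[c[1]-250:c[1]+250,c[0]-190:c[0]+190] for a in(im,raw)]);cv2.imwrite('pics/ov3.png',o)
E
```

```text
[491.79528441  46.20005973 158.93550337] [-0.75590849 -0.97917537  5.63383494] [-0.14370732  0.12799317  0.01104963] 0.0029640145268013817
```

View pics/ov3.png

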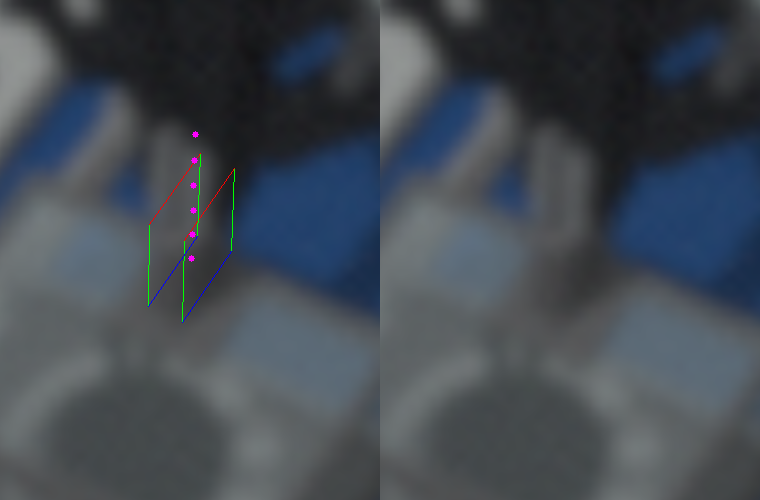

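```bash
python3 - <<'E'
from h import *
f=r.grab_frame('wrist');P=np.array(f['hand_eye']);print(P.round(3))
for X in[(0,0,0),(11,0,0),(-11,0,0),(11,8.5,0),(11,8.5,-20),(0,8.5,-20),(11,8.5,-10),(-70,0,0)]: print(X,proj(f,P,np.array(X,float)).round(1))
E
```

```text
[[ 1.00000e-03  9.62000e-01  2.73000e-01  6.98670e+01]
 [ 1.00000e+00 -1.00000e-03  0.00000e+00  8.25000e-01]
 [ 0.00000e+00  2.73000e-01 -9.62000e-01 -1.68259e+02]
 [ 0.00000e+00  0.00000e+00  0.00000e+00  1.00000e+00]]
(0, 0, 0) [255.  227.1]
(11, 0, 0) [255.  208.1]
(-11, 0, 0) [255.  245.5]
(11, 8.5, 0) [270.8 208.1]
(11, 8.5, -20) [272.5 221.9]
(0, 8.5, -20) [272.2 242.9]
(11, 8.5, -10) [271.6 214.6]
(-70, 0, 0) [255.  334.7]
```

Request:
drive_tool([
  [1,[0,0,-2],0],
  [1,[0,0,-5],0],
  [1,[0,0,-5],0],
  [1,[0,0,-5],0],
])

```text
clock: 7.35
eef_pos: [491.3, 46.2, 208.4]
tcp_rot: [3.14, -0.0, 1.502]
contact_force: [-0.4, 0.2, 0.0]
opening: -0.002
```

```bash
cat > ax.py <<'E'
from h import *
import sys
s=r.sense();print(s['clock'],s['eef_pos'].round(1),s['contact_force'].round(1),s['wrist_torque'].round(2),s['opening'])
T=tool();g=r.grab_frame('side');P=pose(g)
im=cv2.cvtColor(g['color'],cv2.COLOR_RGB2BGR);im=cv2.resize(im,None,fx=6,fy=6,interpolation=2);raw=im.copy()
for k in range(0,200,10):
  p=tuple(np.round(6*proj(g,P,(T@[0,0,-k,1])[:3])).astype(int)); cv2.circle(im,p,3,(0,0,255) if k%50==0 else (255,0,255),-1)
c=np.round(6*proj(g,P,(T@[0,0,-60,1])[:3])).astype(int)
y0=max(0,c[1]-320)
cv2.imwrite(f'pics/ax{sys.argv[1]}.png',np.hstack([a[y0:y0+600,c[0]-200:c[0]+200] for a in(im,raw)]))
w=r.grab_frame('wrist');save(w,'wax'+sys.argv[1])
E
python3 ax.py 1
```

```text
7.35 [491.3  46.2 208.4] [-0.4  0.2  0. ] [-0.03  0.   -0.05] -0.002452301140138269
```

View pics/ax1.png

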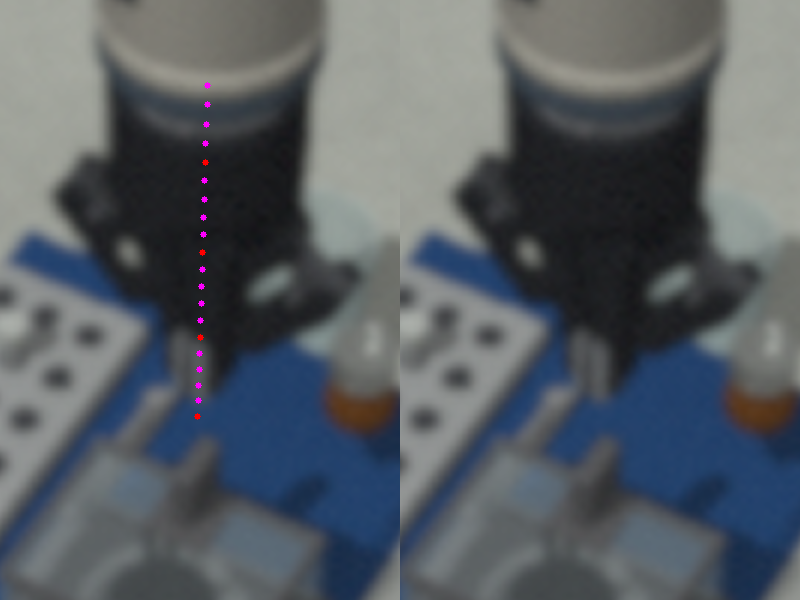

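View pics/wax1.png

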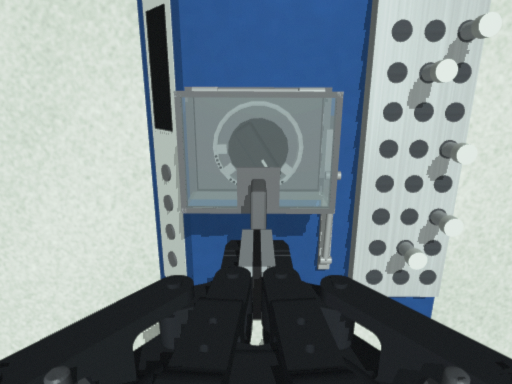

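Request:
drive_tool([
  [0.5,[0.0,0.05,0],0],
  [0.5,[0.0,0.05,0],0],
  [0.5,[0.0,0.05,0],0],
  [0.5,[0,0.05,3],0],
  [0.5,[0,0.05,5],0],
  [0.5,[0,0.05,6.5],0],
  [0.5,[0,0.05,7.5],0],
  [0.5,[0,0.05,7.5],0],
  [1,[0,0.05,7.5],0],
  [1,[0,0.05,7.5],0],
  [1,[0,0.05,7.5],0],
  [1,[0,0.05,7.5],0],
], grip_force=35)

```text
clock: 8.95
eef_pos: [492.1, 46.0, 133.5]
tcp_rot: [3.139, -0.0, 1.502]
contact_force: [-1.1, -1.2, 5.4]
opening: 0.109
```

```bash
python3 ax.py 2
```

```text
8.95 [492.1  46.  133.5] [-1.1 -1.2  5.4] [-0.15  0.07 -0.11] 0.1092705471560842
```

View pics/wax2.png

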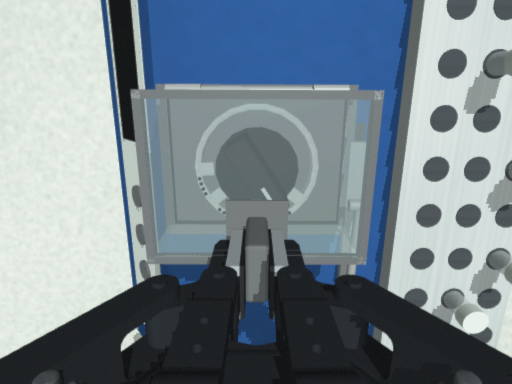

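```bash
python3 -c "
import numpy as np
for t in np.arange(0.1,2.0,.1):
  print(round(t,2),round((-71*np.cos(t)+74*np.sin(t)+71)/10,2),round(-(71*np.sin(t)+74*np.cos(t)-74)/10,2))"
```

```text
0.1 0.77 -0.67
0.2 1.61 -1.26
0.3 2.5 -1.77
0.4 3.44 -2.18
0.5 4.42 -2.5
0.6 5.42 -2.72
0.7 6.44 -2.83
0.8 7.46 -2.85
0.9 8.48 -2.76
1.0 9.49 -2.57
1.1 10.47 -2.28
1.2 11.42 -1.9
1.3 12.33 -1.42
1.4 13.19 -0.85
1.5 13.98 -0.21
1.6 14.7 0.52
1.7 15.35 1.31
1.8 15.92 2.17
1.9 16.4 3.07
```

Request:
drive_tool([
  [1,[0.4,0,-0.35],0],
  [1,[0.77,0,-0.67],0],
  [1,[1.6,0,-1.26],0],
  [1,[2.5,0,-1.77],0],
  [1,[3.44,0,-2.18],0],
  [1,[4.42,0,-2.5],0],
  [1,[5.42,0,-2.72],0],
  [1,[5.42,0,-2.72],0],
])

```text
clock: 10.05
eef_pos: [496.0, 100.6, 160.9]
tcp_rot: [3.139, 0.0, 1.503]
contact_force: [2.7, -3.2, -0.9]
opening: 0.109
```

```bash
python3 ax.py 3
```

```text
10.05 [496.  100.6 160.9] [ 2.7 -3.2 -0.9] [-0.5  -0.35 -0.09] 0.10871702875739109
```

View pics/wax3.png

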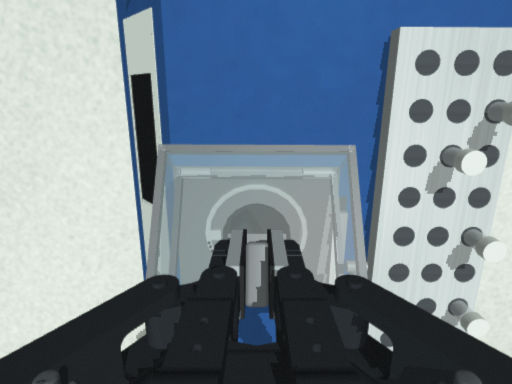

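View pics/ax3.png

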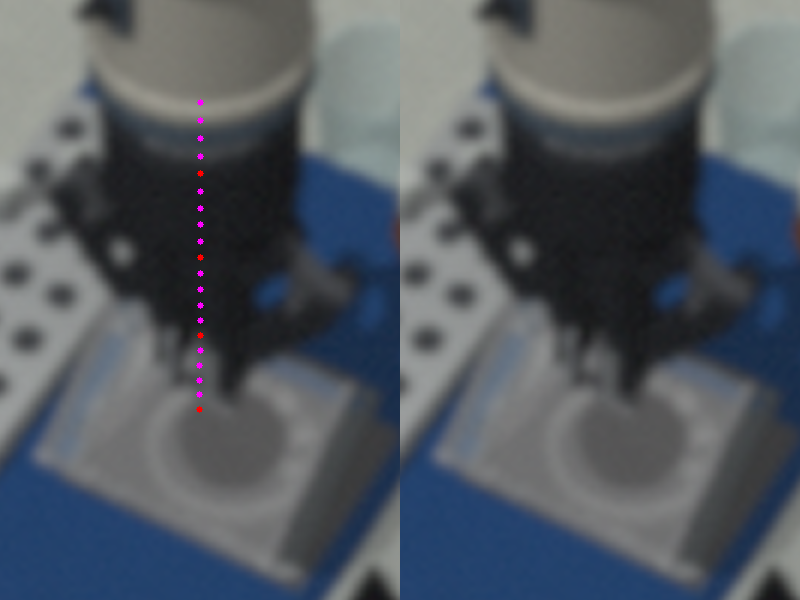

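Request:
drive_tool([
  [1,[1.02,0,-0.11],0],
  [1,[2.04,0,-0.13],0],
  [1,[3.06,0,-0.04],0],
  [1,[4.07,0,0.15],0],
  [1,[5.05,0,0.44],0],
  [1,[6.0,0,0.82],0],
  [1,[6.91,0,1.3],0],
  [1,[7.77,0,1.87],0],
  [1,[8.56,0,2.51],0],
  [1,[8.56,0,2.51],0],
])

```text
clock: 11.4
eef_pos: [502.4, 186.6, 136.2]
tcp_rot: [3.138, -0.001, 1.502]
contact_force: [1.6, -0.7, 4.9]
opening: 0.111
```

```bash
python3 ax.py 4
```

```text
11.4 [502.4 186.6 136.2] [ 1.6 -0.7  4.9] [-0.44 -0.08  0.  ] 0.11087744021752365
```

View pics/wax4.png

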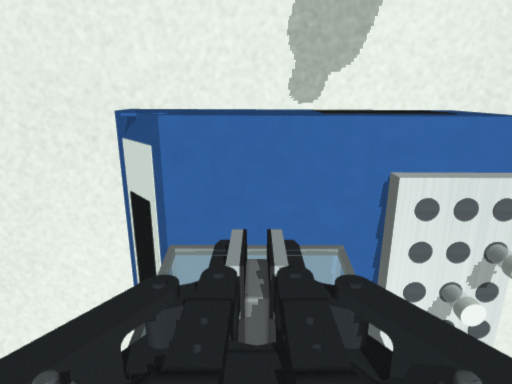

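View pics/ax4.png

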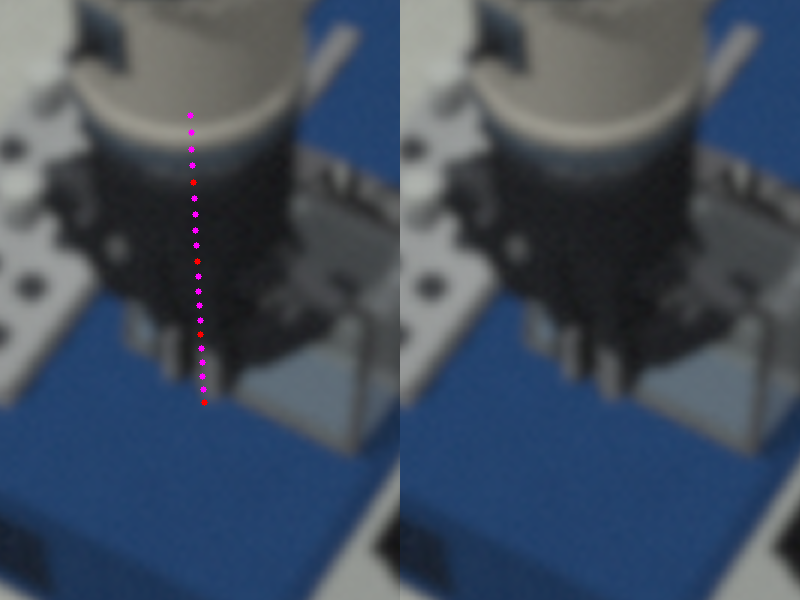

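Request:
drive_tool([
  [1,[0.72,0,0.73],0],
  [1,[1.37,0,1.52],0],
  [1,[1.94,0,2.38],0],
  [1,[2.33,0,3.1],0],
  [1,[2.58,0,3.66],0],
  [1,[2.58,0,3.66],0],
  [1,[2.58,0,3.66],0],
  [1,[2.58,0,3.66],0],
])

```text
clock: 12.5
eef_pos: [504.4, 213.2, 100.2]
tcp_rot: [3.138, -0.003, 1.502]
contact_force: [0.6, 3.0, 4.9]
opening: 0.107
```

```bash
python3 ax.py 5; python3 look.py 5 hood_pull,stay_foot,stay_seat side,top
```

```text
12.5 [504.4 213.2 100.2] [0.6 3.  4.9] [ 0.12  0.09 -0.1 ] 0.10701251746215949
12.6 [504.3 213.2 100.2] [ 3.1381 -0.0032  1.5016] [0.4 2.1 4.1] 0.107 [0.4  0.36 1.9  0.   0.88 0.46]
hood_pull side [([263.2, 226.4], 0.67)]
hood_pull top [([185.5, 207.6], 0.75)]
    [[474.8, 173.5, 250.9], [19.0, 19.0]]
   last cam at z173/117/104: [[503.8, 194.3], [511.1, 206.1], [512.8, 208.9]]
stay_foot side []
stay_foot top [([226.7, 192.5], 0.44)]
   last cam at z173/117/104: [[548.2, 77.1], [557.9, 82.5], [560.2, 83.7]]
stay_seat side [([180.3, 319.8], 0.19)]
stay_seat top [([226.9, 193.8], 0.48)]
   last cam at z173/117/104: [[544.4, 76.4], [553.9, 81.8], [556.1, 83.0]]
```

View pics/ax5.png

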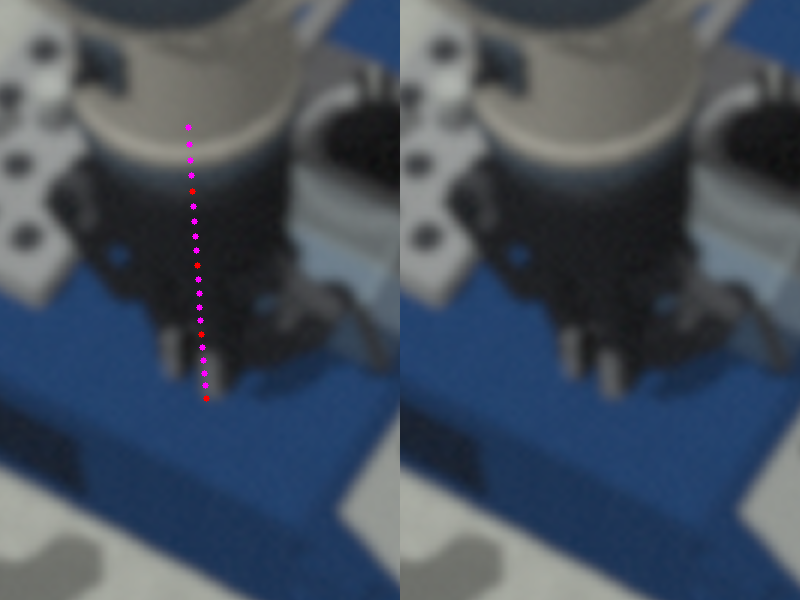

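View pics/top5.png

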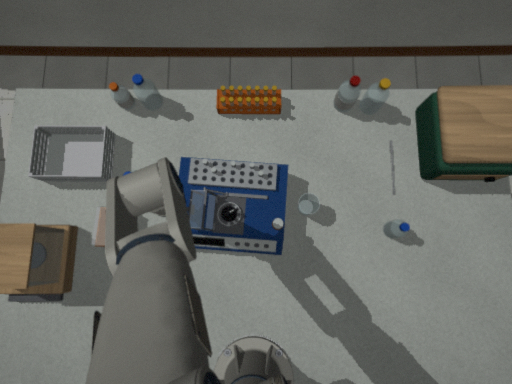

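```bash
python3 - <<'E'
import cv2
a=cv2.imread('pics/top5.png')[150:260,170:300];b=cv2.imread('pics/side5.png')[165:285,215:325]
cv2.imwrite('pics/t5.png',cv2.resize(a,None,fx=5,fy=5,interpolation=2));cv2.imwrite('pics/s5.png',cv2.resize(b,None,fx=5,fy=5,interpolation=2))
E
```

```text
(no output)
```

View pics/t5.png

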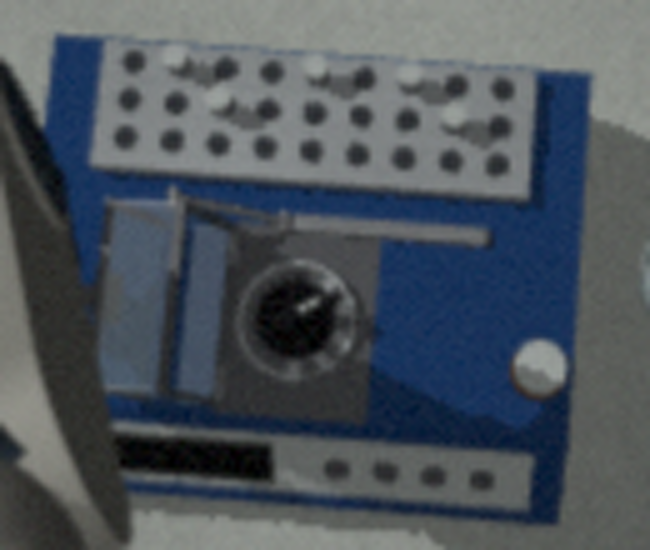

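View pics/s5.png

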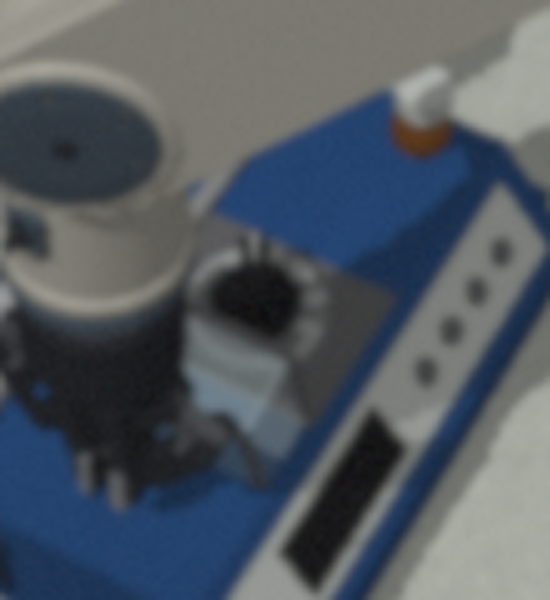

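Request:
drive_tool([
  [1,[0.16,0,0.38],0],
  [1,[0.16,0,0.38],0],
  [1,[0.16,0,0.38],0],
  [1,[0.0,0,0.0],0],
  [1,[-0.25,0,-0.5],0],
  [1,[-0.5,0,-1.0],0],
  [1,[-0.82,0,-1.55],0],
  [1,[-0.82,0,-1.55],0],
  [1,[-0.82,0,-1.55],0],
])

```text
clock: 14.12
eef_pos: [503.7, 204.7, 115.7]
tcp_rot: [3.138, -0.003, 1.502]
contact_force: [3.2, -3.2, -3.1]
opening: 0.112
```

```bash
python3 look.py 6 stay_foot,stay_seat top; python3 - <<'E'
import cv2
a=cv2.imread('pics/top6.png')[150:260,170:300]
cv2.imwrite('pics/t6.png',cv2.resize(a,None,fx=5,fy=5,interpolation=2))
E
```

```text
14.125 [503.7 204.7 115.7] [ 3.1381e+00 -2.9000e-03  1.5016e+00] [ 3.2 -3.2 -3.1] 0.112 [0.38 0.33 1.89 0.   0.91 0.45]
stay_foot top [([227.6, 194.4], 0.57), ([224.4, 193.2], 0.5)]
   last cam at z173/117/104: [[542.6, 74.4], [552.1, 79.6], [554.3, 80.8]]
stay_seat top [([302.0, 209.2], 0.71), ([227.8, 194.6], 0.45)]
   last cam at z173/117/104: [[500.6, -139.2], [507.7, -145.8], [509.4, -147.3]]
```

View pics/t6.png

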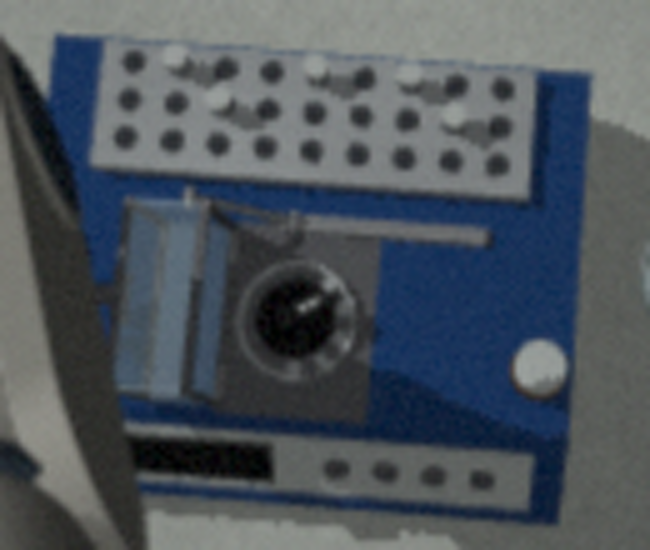

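Request:
drive_tool([
  [1,[-0.1,0,-0.15],0],
  [1,[-0.17,0,-0.26],0],
  [1,[-0.17,0,-0.26],0],
])

```text
clock: 14.65
eef_pos: [503.5, 203.0, 118.1]
tcp_rot: [3.138, -0.003, 1.502]
contact_force: [4.0, -2.8, -5.8]
opening: 0.111
```

```bash
python3 ax.py 7
```

```text
14.65 [503.5 203.  118.1] [ 4.  -2.8 -5.8] [-0.05 -0.51  0.  ] 0.11051622872326933
```

View pics/wax7.png

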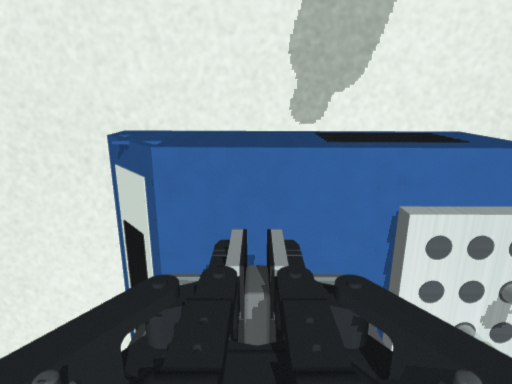

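Request:
drive_tool([
  [1,[-0.06,0,-0.1],0],
  [1,[-0.12,0,-0.18],0],
  [1,[-0.12,0,-0.18],0],
], grip_force=20)

```text
clock: 15.12
eef_pos: [503.4, 201.9, 119.7]
tcp_rot: [3.138, -0.003, 1.502]
contact_force: [3.9, -3.9, -6.3]
opening: 0.109
```

```bash
python3 look.py 8 stay_foot top; python3 - <<'E'
import cv2
a=cv2.imread('pics/top8.png')[150:260,170:300]
cv2.imwrite('pics/t8.png',cv2.resize(a,None,fx=5,fy=5,interpolation=2))
E
```

```text
15.125 [503.4 201.9 119.7] [ 3.1384e+00 -3.0000e-03  1.5016e+00] [ 3.9 -3.9 -6.3] 0.109 [0.38 0.32 1.89 0.   0.92 0.45]
stay_foot top [([230.8, 193.9], 0.58), ([115.2, 231.5], 0.4)]
   last cam at z173/117/104: [[544.1, 65.2], [553.6, 69.9], [555.9, 71.0]]
```

View pics/t8.png

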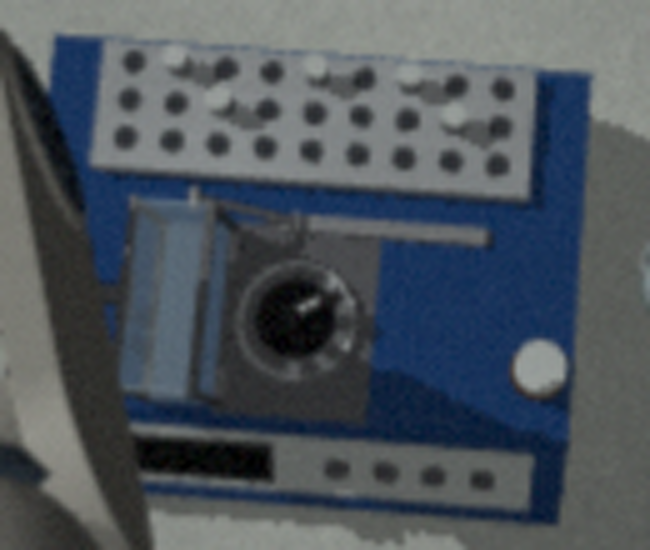

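Request:
drive_tool([
  [1,[-0.06,0,-0.08],0],
  [1,[-0.12,0,-0.16],0],
  [1,[-0.19,0,-0.25],0],
  [1,[-0.19,0,-0.25],0],
])

```text
clock: 15.72
eef_pos: [503.3, 200.0, 122.3]
tcp_rot: [3.138, -0.003, 1.502]
contact_force: [4.1, -2.1, -5.5]
opening: 0.109
```

```bash
python3 look.py 9 stay_foot top,side; python3 - <<'E'
import cv2
a=cv2.imread('pics/top9.png')[180:205,200:245];b=cv2.imread('pics/top8.png')[180:205,200:245];c=cv2.imread('pics/top6.png')[180:205,200:245]
import numpy as np
cv2.imwrite('pics/t9.png',cv2.resize(np.vstack([c,b,a]),None,fx=8,fy=8,interpolation=2))
E
```

```text
15.725 [503.3 200.  122.3] [ 3.1383e+00 -3.0000e-03  1.5016e+00] [ 4.1 -2.1 -5.5] 0.109 [0.37 0.32 1.89 0.   0.93 0.44]
stay_foot top [([230.2, 192.0], 0.44)]
stay_foot side [([209.2, 372.8], 0.65)]
    [[755.1, 174.6, -1128.1], [22.9, 22.9]]
   last cam at z173/117/104: [[420.1, 496.8], [433.5, 482.8], [436.6, 479.6]]
```

View pics/t9.png

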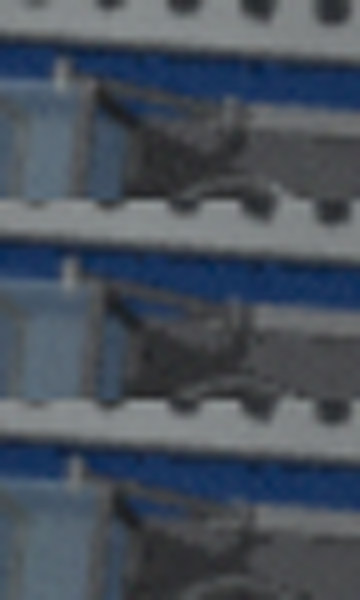

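```bash
cat > ovh.py <<'E'
from h import *
import sys
name,thetas,out=sys.argv[1],[float(t) for t in sys.argv[2].split(',')],sys.argv[3]
f=r.grab_frame('top');P=pose(f);save(f,'top'+name)
S=8
base=cv2.resize(cv2.cvtColor(f['color'],cv2.COLOR_RGB2BGR),None,fx=S,fy=S,interpolation=2)
h=-0.067;Rz=R.from_euler('z',h).as_matrix();H=np.array([496.6,117.5,104])
o=[base.copy()]
def pr(l): return tuple(np.round(S*proj(f,P,H+Rz@np.array(l,float))).astype(int))
for t in thetas:
  im=base.copy()
  A=lambda l: R.from_euler('x',-t).as_matrix()@np.array(l,float)
  for x in(-55,55):
    q=[(x,0,0),(x,-84,0),(x,-84,47),(x,0,47)]
    for i in range(4): cv2.line(im,pr(A(q[i])),pr(A(q[(i+1)%4])),(0,255,0),1)
  for y,z in((0,0),(-84,0),(-84,47),(0,47)): cv2.line(im,pr(A((-55,y,z))),pr(A((55,y,z))),(0,0,255),1)
  o.append(im)
x0,y0=190*S,178*S
cv2.imwrite('pics/'+out,np.hstack([i[y0:y0+58*S,x0:x0+50*S][:, :] for i in o])[:,:])
im=cv2.imread('pics/'+out);print(im.shape)
k=800/im.shape[1];cv2.imwrite('pics/'+out,cv2.resize(im,None,fx=k,fy=k,interpolation=3))
E
python3 ovh.py 10 1.68,1.80 o10.png
```

```text
(464, 1200, 3)
```

View pics/o10.png

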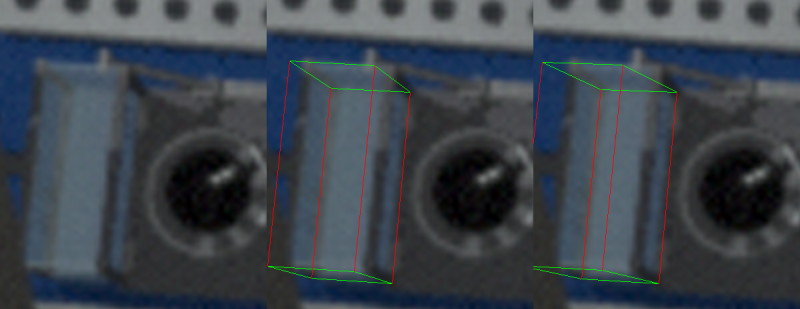

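```bash
python3 ovh.py 11 1.5,1.58 o11.png
```

```text
(464, 1200, 3)
```

View pics/o11.png

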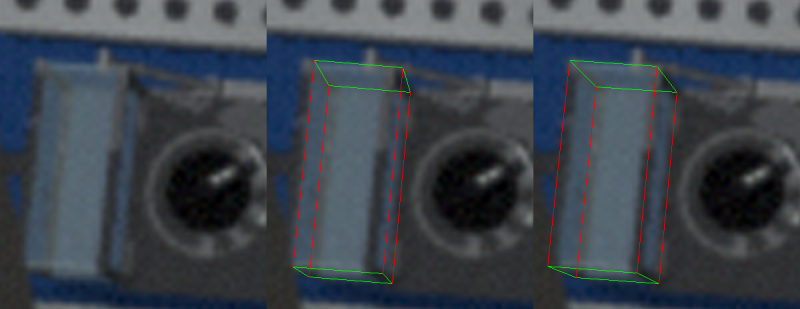

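Request:
drive_tool([
  [1,[0,0,0],0],
  [1,[0.31,0,0.38],0],
  [1,[0.61,0,0.77],0],
  [1,[0.88,0,1.18],0],
  [1,[1.15,0,1.6],0],
  [1,[1.38,0,2.03],0],
  [1,[1.61,0,2.47],0],
  [1,[1.81,0,2.92],0],
  [1,[1.81,0,2.92],0],
  [1,[1.81,0,2.92],0],
], grip_force=50)

```text
clock: 17.27
eef_pos: [504.6, 218.0, 93.1]
tcp_rot: [3.138, -0.002, 1.502]
contact_force: [2.0, -6.0, 2.7]
opening: 0.106
```

```bash
python3 ovh.py 12 1.8,1.89 o12.png;python3 ax.py 12
```

```text
(464, 1200, 3)
17.325 [504.6 218.   93.2] [ 1.8 -5.8  2.5] [-1.07 -0.23 -0.  ] 0.10863114433598232
```

View pics/o12.png

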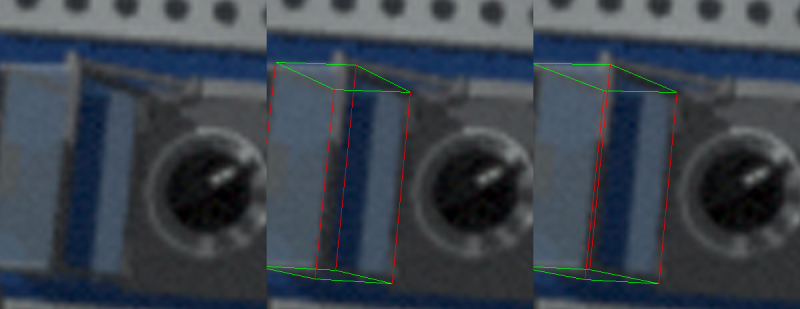

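View pics/wax12.png

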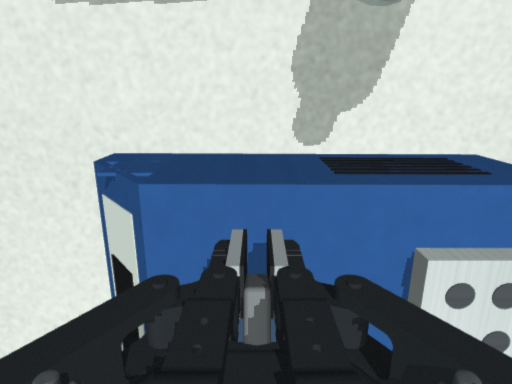

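View pics/ax12.png

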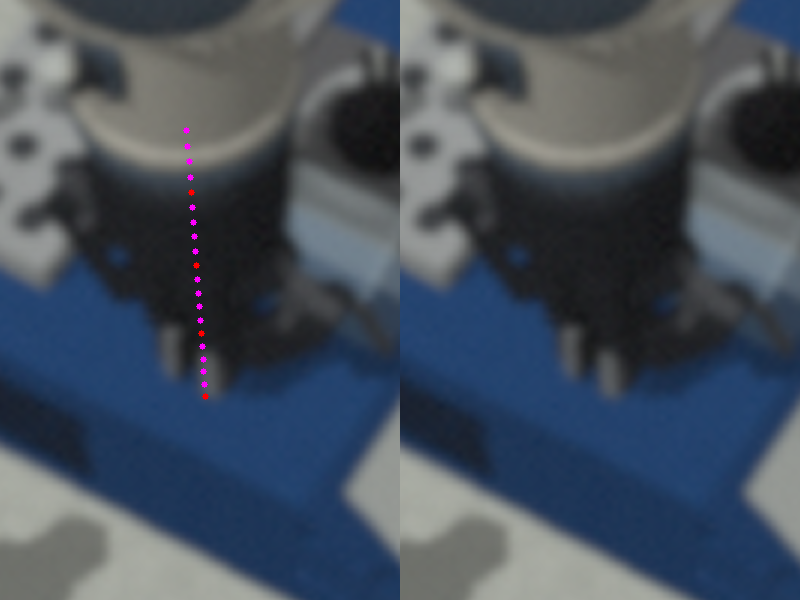

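Request:
drive_tool([
  [1,[0.13,0,0.3],0],
  [1,[0.26,0,0.61],0],
  [1,[0.26,0,0.61],0],
  [1,[0.26,0,0.61],0],
])

```text
clock: 17.92
eef_pos: [504.8, 220.2, 87.2]
tcp_rot: [3.139, -0.001, 1.503]
contact_force: [1.8, -6.1, 3.1]
opening: 0.11
```

```bash
python3 ovh.py 13 1.9,1.95 o13.png;python3 ax.py 13
```

```text
(464, 1200, 3)
17.975 [504.8 220.2  87.2] [ 1.5 -5.4  2.7] [-1.16 -0.22  0.04] 0.10445862202949698
```

View pics/o13.png

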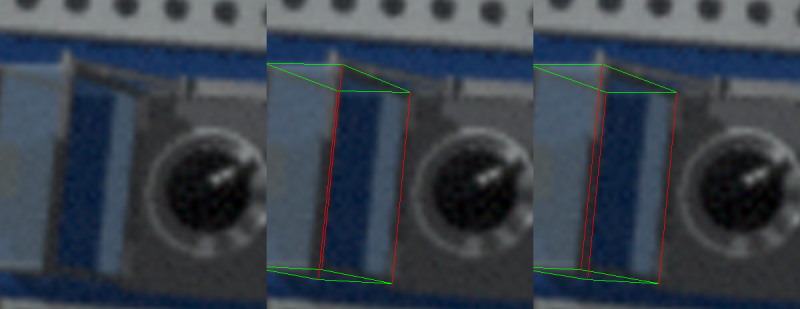

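Request:
drive_tool([
  [1,[-0.18,0,-0.45],0],
  [1,[-0.36,0,-0.9],0],
  [1,[-0.58,0,-1.35],0],
  [1,[-0.82,0,-1.79],0],
  [1,[-0.82,0,-1.79],0],
  [1,[-0.82,0,-1.79],0],
])

```text
clock: 18.82
eef_pos: [504.3, 212.6, 105.3]
tcp_rot: [3.138, -0.002, 1.502]
contact_force: [0.7, 4.4, -1.2]
opening: 0.109
```

```bash
python3 ovh.py 14 1.76,1.82 o14.png;python3 ax.py 14
```

```text
(464, 1200, 3)
18.875 [504.3 212.6 105.3] [ 2.4  3.6 -1. ] [ 0.97 -0.17  0.01] 0.10567311641095949
```

View pics/o14.png

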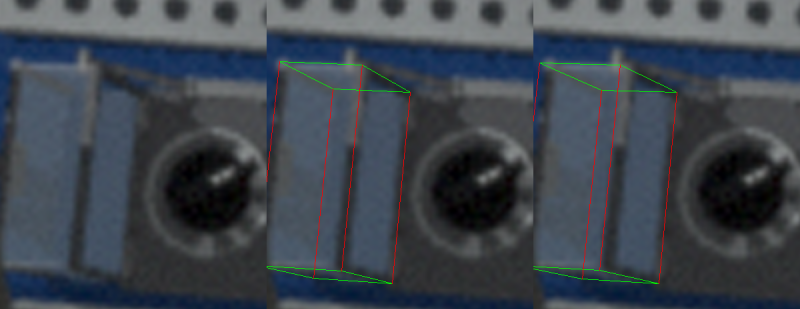

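Request:
drive_tool([
  [1,[-0.1,0,-0.18],0],
  [1,[-0.22,0,-0.37],0],
  [1,[-0.22,0,-0.37],0],
])

```text
clock: 19.35
eef_pos: [504.1, 210.5, 109.0]
tcp_rot: [3.138, -0.002, 1.502]
contact_force: [1.1, 5.2, -2.3]
opening: 0.109
```

```bash
python3 ovh.py 15 1.72,1.76 o15.png;python3 ax.py 15
```

```text
(464, 1200, 3)
19.4 [504.1 210.5 109. ] [ 1.5  5.5 -3. ] [ 1.2  -0.13 -0.04] 0.1078544326960615
```

View pics/o15.png

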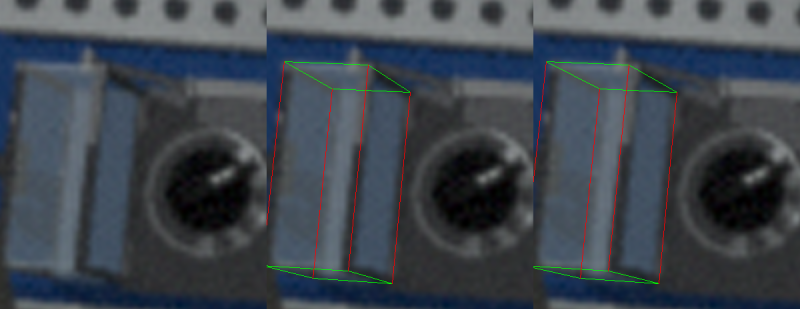

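```bash
python3 - <<'E'
import cv2,numpy as np
cv2.imwrite('pics/cmp.png',cv2.resize(np.vstack([cv2.imread(f'pics/top{k}.png')[183:203,198:248] for k in(13,14,15,10)]),None,fx=8,fy=8,interpolation=2)[:640])
E
```

```text
(no output)
```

View pics/cmp.png

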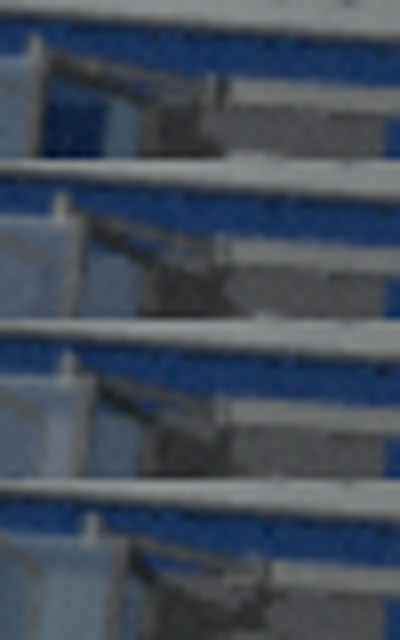

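Request:
drive_tool([
  [1,[-0.06,0,-0.1],0],
  [1,[-0.13,0,-0.2],0],
  [1,[-0.13,0,-0.2],0],
], grip_force=30)

```text
clock: 19.88
eef_pos: [503.9, 209.5, 110.8]
tcp_rot: [3.139, -0.003, 1.502]
contact_force: [3.1, 5.7, -4.7]
opening: 0.108
```

```bash
python3 ovh.py 16 1.72,1.76 o16.png;python3 ax.py 16;python3 - <<'E'
import cv2,numpy as np
cv2.imwrite('pics/cmp2.png',cv2.resize(np.vstack([cv2.imread(f'pics/top{k}.png')[183:203,198:248] for k in(14,15,16)]),None,fx=10,fy=10,interpolation=2))
E
```

```text
(464, 1200, 3)
19.925 [503.9 209.5 110.8] [ 1.6  5.7 -6.2] [ 1.31 -0.35 -0.04] 0.10726238712404054
```

View pics/cmp2.png

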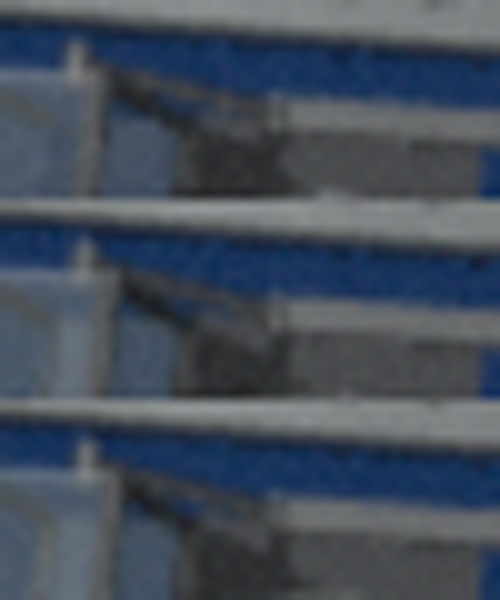

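Request:
drive_tool([
  [0.85,[0,0,0],0],
  [0.75,[0,0,0],0],
  [0.6,[0,0,0],0],
  [0.6,[0,0,0],0],
])

```text
clock: 20.52
eef_pos: [503.8, 209.3, 110.7]
tcp_rot: [3.139, -0.003, 1.502]
contact_force: [0.1, 0.3, 0.3]
opening: 0.403
```

```bash
python3 ovh.py 17 1.72,1.76 o17.png;python3 ax.py 17
```

```text
(464, 1200, 3)
20.575 [503.9 209.3 110.7] [ 0.2  0.8 -0.9] [-0.07 -0.05  0.04] 0.3969662934048251
```

View pics/o17.png

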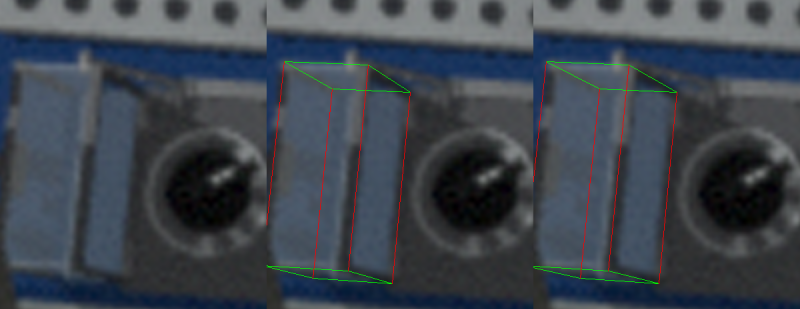

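View pics/wax17.png

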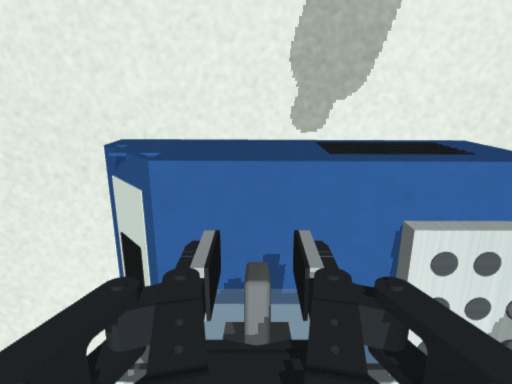

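Request:
drive_tool([
  [0.5,[0.5,0,-1],0],
  [0.5,[0.8,0,-4],0],
  [0.5,[0.8,0,-9],0],
  [0.5,[0.8,0,-14],0],
  [0.5,[0.8,0,-19],0],
  [0.5,[-5,0,-19],0],
  [0.5,[-11,0,-19],0],
  [0.5,[-17,0,-19],0],
  [0.5,[-17,0,-19],0],
  [0.5,[-17,0,-19],0],
])

```text
clock: 21.92
eef_pos: [491.8, 39.6, 301.0]
tcp_rot: [3.138, -0.003, 1.501]
contact_force: [-0.1, 0.7, 0.5]
opening: 0.499
```

```bash
python3 look.py 18 selector_grip,collar,hood_hinge,stay_foot,stay_seat
```

```text
21.925 [491.8  39.6 301. ] [ 3.1377 -0.0034  1.5011] [-0.1  0.7  0.5] 0.499 [0.08 0.06 1.79 0.   1.29 0.14]
selector_grip side [([266.7, 221.9], 0.52)]
selector_grip top [([229.8, 213.0], 0.58)]
selector_grip wrist [([254.5, 130.1], 0.63)]
    [[493.8, 72.5, 119.7], [1.1, 1.5, 1.5]]
   last cam at z173/117/104: [[494.1, 79.3], [493.5, 73.8], [493.4, 72.5]]
collar side [([264.6, 225.5], 0.45)]
collar top [([229.0, 212.4], 0.52), ([226.7, 214.2], 0.44)]
collar wrist []
    [[497.8, 75.2, 105.1], [0.6, 0.6]]
   last cam at z173/117/104: [[490.5, 69.3], [497.0, 74.3], [498.6, 75.4]]
hood_hinge side [([258.8, 240.5], 0.92)]
hood_hinge top [([211.8, 212.2], 0.83), ([275.9, 223.6], 0.35)]
hood_hinge wrist [([254.0, 86.1], 0.95)]
    [[495.3, 122.8, 104.1], [4.5, 6.2, 4.5]]
   last cam at z173/117/104: [[496.2, 116.5], [496.1, 118.0], [496.1, 118.4]]
stay_foot side []
stay_foot top []
stay_foot wrist [([307.8, 111.3], 0.57)]
   last cam at z173/117/104: [[541.7, 92.3], [550.1, 89.2], [552.1, 88.5]]
stay_seat side [([240.5, 218.8], 0.72), ([178.4, 317.6], 0.19)]
stay_seat top []
stay_seat wrist [([311.6, 110.2], 0.94)]
    [[556.2, 90.9, 118.3], [2.4, 2.4]]
   last cam at z173/117/104: [[545.0, 93.1], [554.1, 90.1], [556.2, 89.4]]
```

View pics/wrist18.png

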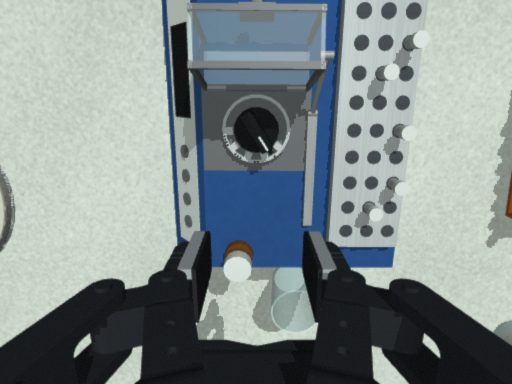

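Request:
drive_tool([
  [0.5,[1.5,0,2],-10],
  [0.5,[3.5,-0.05,5],-20],
  [0.5,[3.5,-0.05,9],-30],
  [0.5,[3.5,-0.05,13],-35],
  [0.5,[3.5,-0.05,16],-35],
  [0.5,[3.5,-0.05,16],-35],
  [0.5,[3.5,-0.05,16],-35],
])

```text
clock: 23.7
eef_pos: [494.8, 74.7, 141.5]
tcp_rot: [3.136, -0.0, 2.113]
contact_force: [-1.5, -0.2, -0.1]
opening: 0.5
```

```bash
python3 look.py 19 selector_grip,collar wrist; python3 ax.py 19
```

```text
23.7 [494.8  74.7 141.5] [ 3.1364 -0.      2.1127] [-1.5 -0.2 -0.1] 0.5 [ 0.15  0.23  1.96  0.    0.94 -0.4 ]
selector_grip wrist [([252.4, 220.7], 0.61)]
   last cam at z173/117/104: [[485.9, 87.6], [496.9, 68.5], [499.4, 64.1]]
collar wrist []
23.85 [495.1  74.7 141.8] [ 0.5 -0.1 -0.2] [0.01 0.   0.02] 0.49650061832430004
```

View pics/wrist19.png

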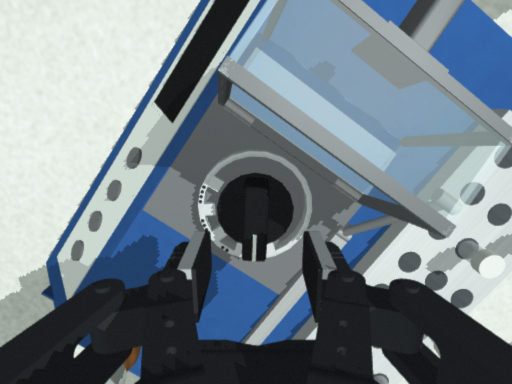

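View pics/ax19.png

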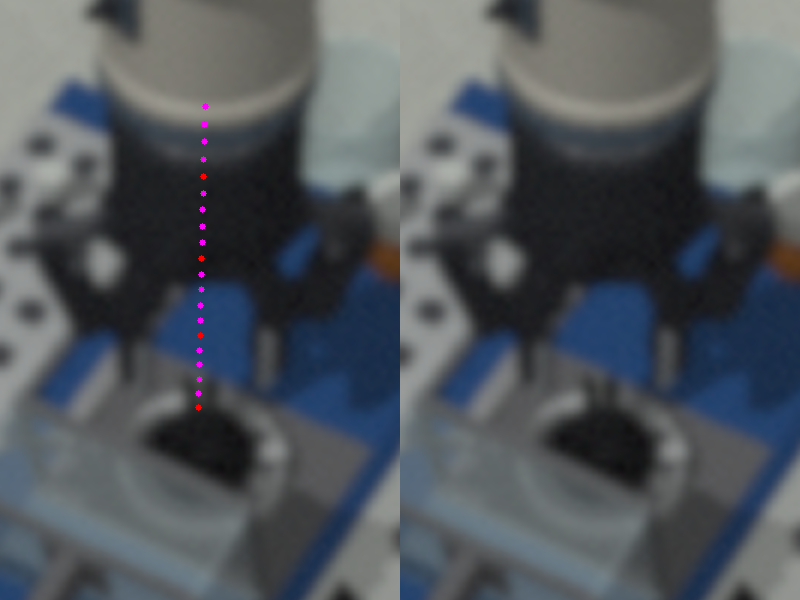

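```bash
python3 - <<'E'
from h import *
T=tool();f=r.grab_frame('wrist');P=pose(f,T)
im=cv2.cvtColor(f['color'],cv2.COLOR_RGB2BGR);im=cv2.resize(im,None,fx=4,fy=4,interpolation=2)
for c,col in(((493.7,74.6),(0,255,0)),((495,74),(0,0,255))):
  for z,rad in((117,24),(110,37)):
    pts=np.array([4*proj(f,P,np.array([c[0]+rad*np.cos(a),c[1]+rad*np.sin(a),z])) for a in np.linspace(0,6.29,60)]).round().astype(int)
    cv2.polylines(im,[pts],False,col,1)
cv2.imwrite('pics/c19.png',im[540:1100,760:1300])
s=r.sense();print(s['eef_pos'],s['tcp_rot'])
for p in((255.5,209),): print(atz(f,p,P,117))
E
```

```text
[494.53756881  74.71049044 141.21159254] [3.13619338e+00 8.63465527e-05 2.11283425e+00]
[494.42677967  76.13060929 117.        ]
```

View pics/c19.png

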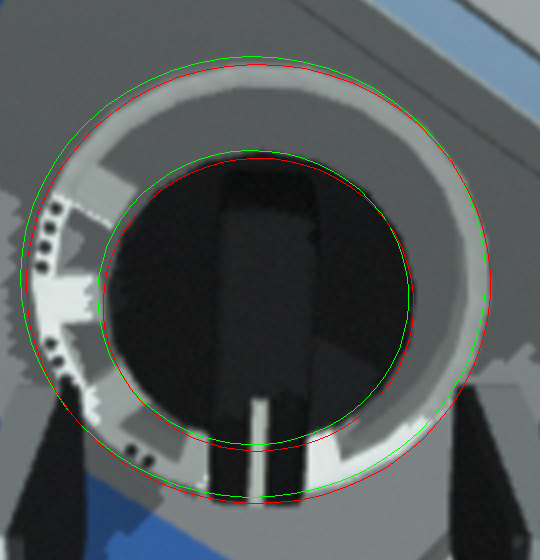

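Request:
drive_tool([
  [0.5,[0,0,2],0],
  [0.5,[0,0,3.6],0],
  [0.5,[0,0,4.4],0],
  [0.5,[0,0,4.4],0],
  [0.7,[0,0,4.4],0],
  [0.85,[0,0,4.4],0],
  [1,[0,0,4.4],0],
  [1,[0,0,4.4],0],
  [1,[0,0,4.4],0],
], grip_force=40)

```text
clock: 25.12
eef_pos: [494.4, 74.5, 97.3]
tcp_rot: [3.137, 0.0, 2.113]
contact_force: [-2.7, -4.7, 3.3]
opening: 0.155
```

```bash
python3 look.py 20 selector_grip wrist,side,top; python3 ax.py 20
```

```text
25.125 [494.4  74.5  97.3] [3.1370e+00 2.0000e-04 2.1129e+00] [-2.7 -4.7  3.3] 0.155 [ 0.15  0.3   2.    0.    0.84 -0.4 ]
selector_grip wrist []
selector_grip side [([265.8, 222.0], 0.58)]
selector_grip top []
   last cam at z173/117/104: [[478.8, 107.8], [495.6, 71.4], [499.5, 62.9]]
25.425 [494.4  74.5  97.3] [-2.5 -4.5  2.4] [-0.71  0.46 -0.03] 0.14578315142258003
```

View pics/wrist20.png

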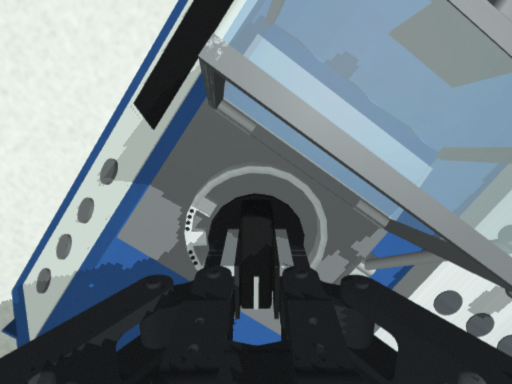

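View pics/ax20.png

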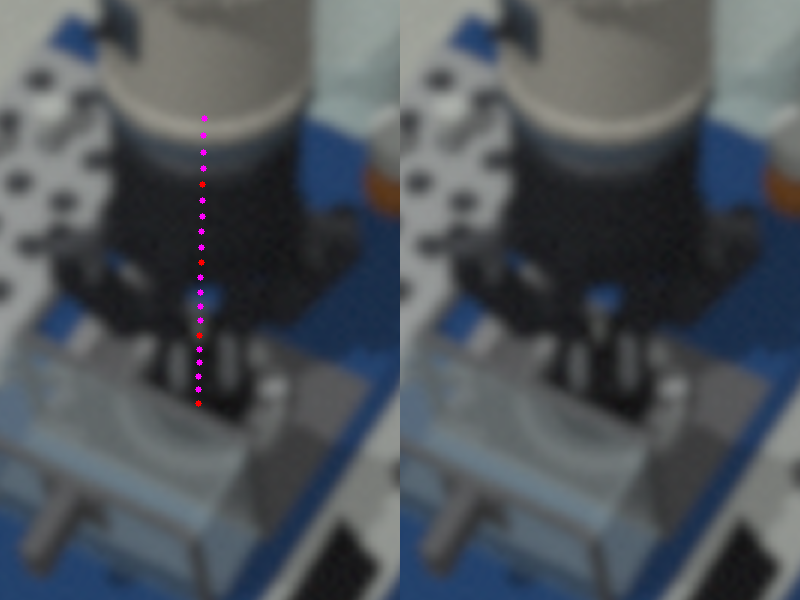

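Request:
drive_tool([
  [1,[0,0,0.15],0],
  [1,[0,0,0.3],0],
  [1,[0,0,0.3],0],
  [1,[0,0,0.3],0],
])

```text
clock: 26.02
eef_pos: [494.4, 74.4, 94.6]
tcp_rot: [3.137, 0.0, 2.113]
contact_force: [-3.0, -3.2, 8.2]
opening: 0.152
```

Request:
drive_tool([
  [1,[0,0,0.1],0],
  [1,[0,0,0.17],0],
  [1,[0,0,0.17],0],
  [1,[0,0,0.17],0],
])

```text
clock: 26.52
eef_pos: [494.5, 74.5, 93.5]
tcp_rot: [3.137, 0.0, 2.113]
contact_force: [-3.9, -3.3, 10.4]
opening: 0.151
```

Request:
drive_tool([
  [1,[0,0,0.07],0],
  [1,[0,0,0.07],0],
  [1,[0,0,0.07],0],
])

```text
clock: 26.9
eef_pos: [494.5, 74.4, 93.5]
tcp_rot: [3.137, 0.0, 2.113]
contact_force: [-5.2, -2.3, 12.7]
opening: 0.152
```

```bash
python3 -c "
from rig import r
for i in range(3):
  s=r.sense();print(s['eef_pos'].round(2),s['contact_force'].round(2),s['wrist_torque'].round(2));r.grab_frame('top')"
```

```text
[494.49  74.45  93.52] [-5.2  -2.33 12.73] [-0.54  0.97 -0.06]
[494.47  74.43  93.51] [-5.38 -4.02 11.54] [-0.54  0.96 -0.03]
[494.47  74.44  93.51] [-5.37 -3.34 11.36] [-0.54  0.9  -0.07]
```

Request:
drive_tool([
  [1,[0,0,0.12],0],
  [1,[0,0,0.12],0],
  [1,[0,0,0.12],0],
])

```text
clock: 27.42
eef_pos: [494.5, 74.4, 93.5]
tcp_rot: [3.137, 0.0, 2.113]
contact_force: [-6.8, -3.1, 19.2]
opening: 0.152
```

```bash
python3 -c "
from rig import r
for i in range(3):
  s=r.sense();print(s['eef_pos'].round(2),s['contact_force'].round(2),s['wrist_torque'].round(2));r.grab_frame('top')"
```

```text
[494.51  74.41  93.48] [-6.76 -3.05 19.15] [-0.58  1.26 -0.02]
[494.49  74.43  93.46] [-7.02 -3.67 17.95] [-0.59  1.29 -0.05]
[494.52  74.44  93.48] [-7.32 -2.87 18.03] [-0.59  1.28 -0.06]
```

Request:
drive_tool([
  [1,[0,0,0.1],5],
  [1,[0,0,0.1],11],
  [1,[0,0,0.1],18],
  [1,[0,0,0.1],18],
])

```text
clock: 28.08
eef_pos: [494.5, 74.4, 93.4]
tcp_rot: [3.137, -0.001, 1.797]
contact_force: [-5.4, -3.8, 17.1]
opening: 0.153
```

```bash
python3 -c "
from rig import r
for i in range(2):
  s=r.sense();print(s['eef_pos'].round(2),s['tcp_rot'],s['contact_force'].round(2),s['wrist_torque'].round(2));f=r.grab_frame('wrist')
from h import save
save(f,'w21')"
```

```text
[494.49  74.4   93.44] [ 3.13660776e+00 -1.03666791e-03  1.79702628e+00] [-5.41 -3.81 17.06] [-0.69  1.13 -0.08]
[494.53  74.4   93.47] [ 3.13651607e+00 -9.99695600e-04  1.79833183e+00] [-6.78 -4.76 16.32] [-0.61  1.14 -0.12]
```

View pics/w21.png

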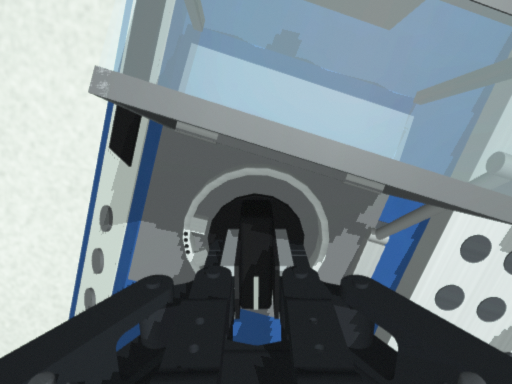

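Request:
drive_tool([
  [1,[0,0,0.09],6],
  [1,[0,0,0.09],13],
  [1,[0,0,0.09],20],
  [1,[0,0,0.09],27],
  [1,[0,0,0.09],27],
])

```text
clock: 28.8
eef_pos: [494.6, 74.3, 93.5]
tcp_rot: [3.137, -0.003, 1.326]
contact_force: [-6.8, -4.6, 14.4]
opening: 0.149
```

Request:
drive_tool([
  [1,[0,0,0.09],6],
  [1,[0,0,0.09],13],
  [1,[0,0,0.09],20],
  [1,[0,0,0.09],25],
  [1,[0,0,0.09],25],
  [1,[0,0,0.09],25],
])

```text
clock: 29.55
eef_pos: [494.5, 74.2, 93.5]
tcp_rot: [3.139, -0.004, 0.889]
contact_force: [-7.0, -4.1, 15.9]
opening: 0.153
```

```bash
python3 -c "
from rig import r
for i in range(2):
  s=r.sense();print(s['eef_pos'].round(2),s['tcp_rot'],s['contact_force'].round(2),s['wrist_torque'].round(2));f=r.grab_frame('wrist')
from h import save
save(f,'w22')"
```

```text
[494.52  74.22  93.49] [ 3.13895169 -0.00448821  0.8894133 ] [-7.02 -4.06 15.85] [-0.71  1.1  -0.05]
[494.49  74.22  93.48] [ 3.13898996 -0.0044744   0.8894222 ] [-6.89 -3.37 15.48] [-0.82  1.09 -0.05]
```

View pics/w22.png

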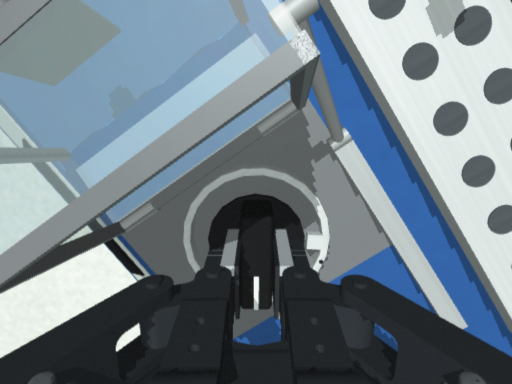

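Request:
drive_tool([
  [1,[0,0,-0.1],0],
  [1,[0,0,-0.25],0],
  [1,[0,0,-0.4],0],
  [1,[0,0,-0.4],0],
  [1,[0,0,-0.4],0],
])

```text
clock: 30.28
eef_pos: [494.5, 74.2, 97.4]
tcp_rot: [3.139, -0.004, 0.889]
contact_force: [-2.5, -3.7, 2.0]
opening: 0.152
```

Request:
drive_tool([
  [0.85,[0,0,0],0],
  [0.7,[0,0,0],0],
  [0.5,[0,0,0],0],
  [0.5,[0,0,0],0],
  [0.5,[0,0,-2],0],
  [0.5,[0,0,-6],0],
  [0.5,[0,0,-12],5],
  [0.5,[0,0,-18],0],
  [0.5,[0,0,-20],0],
  [0.5,[0,0,-20],0],
])

```text
clock: 31.52
eef_pos: [494.5, 74.0, 299.0]
tcp_rot: [3.137, -0.007, 0.889]
contact_force: [-0.9, 0.8, -0.8]
opening: 0.499
```

Request:
drive_tool([
  [0.5,[0,0,0],-9],
  [0.5,[-1,1,0],-18],
  [0.5,[-2,2,0],-27],
  [0.5,[-3,2.5,0],-35],
  [0.5,[-3,2.5,0],-35],
  [0.5,[-3,2.5,0],-35],
])

```text
clock: 32.28
eef_pos: [494.6, 35.3, 297.8]
tcp_rot: [3.135, -0.003, 1.497]
contact_force: [0.4, 0.3, 0.2]
opening: 0.499
```

```bash
python3 look.py 23 selector_grip,stay_foot,stay_seat; python3 - <<'E'
import cv2
i=cv2.imread('pics/wrist23.png');cv2.imwrite('pics/w23z.png',cv2.resize(i[20:220,160:360],None,fx=3,fy=3,interpolation=2))
E
```

```text
32.275 [494.6  35.3 297.8] [ 3.1349e+00 -3.1000e-03  1.4970e+00] [0.4 0.3 0.2] 0.499 [0.07 0.06 1.79 0.   1.28 0.14]
selector_grip side [([267.4, 221.2], 0.73)]
selector_grip top [([228.4, 211.4], 0.38)]
selector_grip wrist [([250.7, 129.3], 0.84)]
    [[492.4, 70.7, 121.5], [0.9, 0.9]]
   last cam at z173/117/104: [[494.1, 76.1], [493.1, 70.7], [492.9, 69.5]]
stay_foot side [([177.7, 319.2], 0.25)]
stay_foot top []
stay_foot wrist [([305.0, 107.5], 0.88)]
   last cam at z173/117/104: [[542.2, 91.3], [550.4, 88.7], [552.3, 88.1]]
stay_seat side []
stay_seat top []
stay_seat wrist [([305.9, 105.5], 0.89)]
   last cam at z173/117/104: [[543.1, 92.9], [551.4, 90.7], [553.3, 90.1]]
```

View pics/w23z.png

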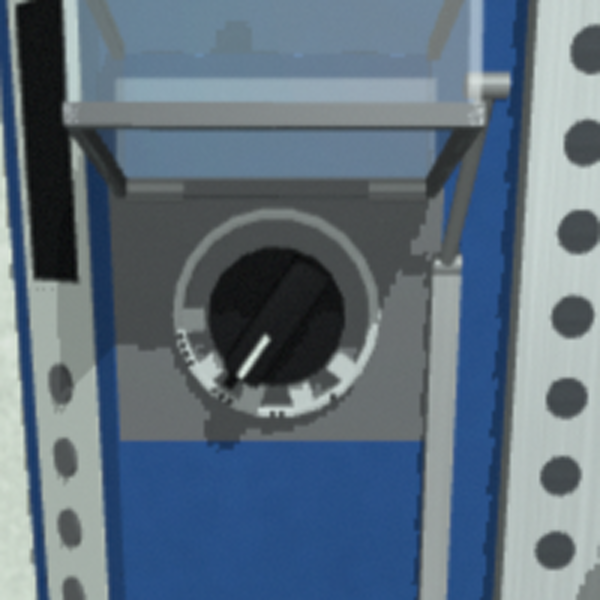

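View pics/top23.png

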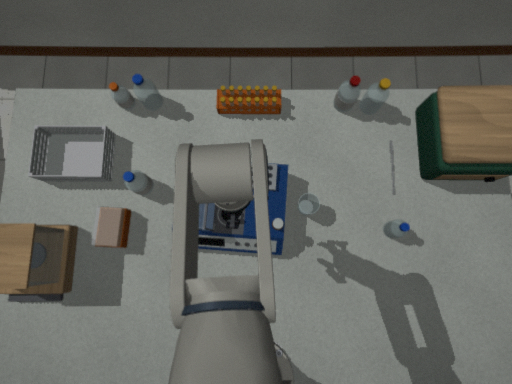

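```bash
python3 -c "
from rig import r
print(r.sign_off(), r.sense()['clock'])"
```

```text
the job is handed in; nothing more can be done
the job is handed in; nothing more can be done
```

The hood is propped open on its stay and the selector is in the third notch with the knob back up. I handed the job in at about 32 s of the 72 s allowed; no verdict was reported.

**Hood:** I gripped it by its pull, opened it past the drop-in angle and let it back until the foot butted on the end of the rail. It then held with the gripper away. It took two goes:
- On the first, the pictures showed the hood at about 1.57 rad with the foot still on the rail, while the arm's path implied about 1.7.
- I never let go of the pull, so the hood did not snap shut. I opened it again to about 1.96 rad, and the stay dropped in.

**Knob:** I pushed it about 4 mm to its seat, with 14–19 N on the wrist, so at most about 8 N beyond the spring. I turned it 70° clockwise under that push and raised it until the force fell to about 2 N. Then I let go.

**Last checks:**
- **Selector:** The wrist picture shows the pointer at the three pips. I read the bar at about 121° clockwise of the heater's front-to-rear (+x) line against 125° expected, within the notch's play.
- **Stay:** The foot is at the rail end, and the stay's foot and seat were detected within 3 mm of each other.
- **Knob height:** I took "up" from the release force and the lift. The pictures are not precise enough to confirm it.
- **Other things:** I saw nothing else moved on the bench.

**Fingertip position disagreed with the interface text:** the real fingertips sit about 26 mm behind the reported tool point. Because of this my first grasp closed on top of the pull with about 6 N and did no harm I could see. I corrected for it from then on.

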